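# U-bolt a broom handle into its bracket

## Robot

A 6-joint arm with a two-finger parallel gripper is mounted at the origin on the work surface. World frame = base frame: x ahead of the robot, y to its left, z up, the work surface at z = 0. Lengths are in mm, angles in rad, forces in N, time in s.
With the tool pointing down it reaches from about 350 to 875 mm from the base axis. Payload 4.2 kg.
Tool frame: the origin (TCP) lies midway between the tips of the shut fingers; the grasp point (between the pads) lies 19 mm behind it; z points along the fingers, y is the direction in which the jaws open and shut (so a half turn about z gives the same grasp; the last joint's range is limited). The gripper opens to 85 mm and grips with 20 to 120 N. Pads are 22 mm wide; open, the fingers measure 114 mm over their backs; the gripper's body (76 mm by 85 mm) begins 54 mm behind the grasp point. The pads swing forward as they close: fully open they stand 13 mm farther back than shut.
Start: joints at [1.519, 0.385, 0.008, 0, -1.194, -0.259], TCP at [191.105, 595.045, 231.312] pointing down, gripper open.
Joint ranges: [-3.14, 3.14], [-1.21, 2.06], [-1.07, 1.41], [-3.16, 2.05], [-2.99, -0.16], [-3.1, 3.1]. Speed limits (rad/s): [2.79, 2.79, 3.14, 3.14, 3.14, 3.14].

## Interface

Orientations are given as a unit quaternion [x, y, z, w].
In Python, from bench import readout, optics, workorder, nets gives the robot as it stands. The module is installed in compiled form; this text tells all that it offers.
- The arm moves only by the tool move_arm, never from a script. Its argument "steps" is a list of rows, each a list of 7 numbers: the opening, from -1 (shut) to 1 (fully open), so that 0 is half open, then the shift along the world's x, y, z in mm, then the turn, a rotation vector about the world's x, y, z in rad. In form: [[gripper, tx, ty, tz, wx, wy, wz], ...]. A call has 1 to 5 rows; each row is the pose to reach, as a shift and turn from the pose commanded when the call began; what a row does not reach only later rows make up. A row lasts 1/12 s, in which the tool goes at most 41.7 mm and 7.16 degrees, less where a joint would pass 70% of its speed; a pose out of reach is approached as far as the arm can. A call with a gripper value outside its range is refused whole. The fingers move at their own pace and stop on an object; the grip force is fixed at half the most. Time passes only in rows, so rows that repeat a pose let the fingers close. It gives the time, the measured TCP pose, the force and the opening at its end, in the units of the state.
- readout.read_state(): the state, without advancing time (a new reading comes with each control period).
- optics.get_image(name): name is "scene" or "top" or "wrist"; returns a dict with "frame" (384x512x3 uint8, blue, green, red), "fx", "fy", "cx", "cy" (pixels), "rvec" (rotation vector, rad) and "tvec" (3), from world to camera coordinates, as OpenCV has them. Camera axes: x right, y down, z forward; pixel columns grow to the right and rows downward; lengths in mm; the calibration is good to about 2 mm. The wrist camera is an equidistant fisheye: a pixel r from the principal point sees the ray r / f radians off the axis. A picture is of the moment at which its call begins. There is no depth.
- workorder.job_done(): hands the job in, once; it reports no verdict.
Trained networks look in a picture, given as the dict that the camera call returned (one of the last four; its "shot" number tells which), for a name from the list of things; names that differ only in an ending like _2 or _b are one class to them, and where a whole thing is asked for, a point or a joint stands for the part that bears it (a point fixed in the world has none). Each returns a list of dicts, best first, with "conf" (0 to 1); they miss things now and then, are a little off and sometimes report something else, mostly with a low value. They report only what shows in the picture. A call takes as long as a camera call.
- nets.silhouettes(name, picture): "region" (384x512 bool, what is visible of it) and "extent" ([left, top, right, bottom] in pixels, round what is visible of it).
- nets.tip_of(name, picture): "uv" ([column, row] in pixels: a listed point, or the origin of a listed thing).
The state is a dict: "clock": time; "joints": joint angles; "joint_vel": joint speeds; "joint_efforts": joint torques, N m; "position": TCP position; "ee_rot": TCP orientation; "contact_force": force on the tool from outside, world axes, zero at the start; "wrist_torque": the same for the moment, N m; "gripper_width": finger opening in mm.
Only numpy, scipy, OpenCV 4.12 (cv2) and the standard library are available. Lean on these libraries where they do the work, as an engineer would, in place of code of your own. Each camera call takes 0.05 s, during which the arm holds its last target.

## Task

Gently slide the broom handle along its rests until its end butts against the bracket's end stop. Then take the narrow U-bolt from the wooden rack, pass it over the handle with both legs down through the two slots of the loose brass backing plate - feel for the slots, do not force it - and press it fully home so that its bend sits down on the handle. Let go, with the handle still against its stop, and leave the wide U-bolt and everything else on the bench where it is.

Things in the scene. Friction and masses are not known exactly. Their poses are not given: they have to be found in the camera images.
- clamp (a point): Fixed steel bracket behind a flat broom head, on a plywood board. Point on the axis line of its two V saddles (10 mm thick, 52 mm either side of the point), 66 mm above the bench; the home handle's axis passes through it. x points along that line towards the broom head and end stop, z up, y across. The front (+x) saddle stands 1 mm lower
- plate_mid_travel (a point): Fixed point in the bracket's channel, 28 mm below clamp, same axes, level with the top of a loose brass backing plate 64 x 68 x 6 mm. The plate slides along x with about 4 N of friction; its middle lies anywhere within 14 mm of this point along x: not measured, only seen or felt. Pressing hard while moving along x drags it. Free depth below the plate's top: 20 mm
- channel (a point): Fixed point 10 mm above plate_mid_travel, same axes; ubolt_mid lies 8 mm above it in height when the U-bolt is home. The plate's two through slots (each 10 mm along x, 13.5 mm along y, rims chamfered 1 mm) are centred at y = +22 and -22 mm from the plate's middle. The channel's sides (80 mm outer width, 64 mm between the lips) rise 2.5 mm above the plate
- stop (a point): Centre of the face of the bracket's fixed steel end stop (60 mm wide, its top edge 19 mm above this point), 70 mm from clamp along x at the height of the handle's axis; same axes as clamp
- handle_butt (a point): Flat end of the loose wooden broom handle that must meet the stop. Round bar, 32 mm diameter, 420 mm long, about 0.2 kg, lying in the V saddles and on a V rest (24 mm thick, 240 mm from clamp on its -x side), axis 66 mm above the bench. x points out of this end towards the stop; may be rolled about x. Starts 20 to 55 mm short of the stop
- handle_mid (a point): Middle of the handle, on its axis, 210 mm from its butt; same axes as handle_butt. Can be gripped from above anywhere between the near (-x) saddle and the V rest
- ubolt_mid (a point): Narrow U-bolt of 8 mm round steel, 70 g, standing legs down in the rack. Point half-way up, midway between the legs. z up to the bend, y leg to leg, x square to its plane. 68 mm high: leg ends (chamfered 1.5 mm) 34 mm below, top of bend 34 mm above, its underside 26 mm above. Legs straight over their lower 42 mm, centres 44 mm apart, 52 mm wide over all, gripped across both legs
- ubolt_wide_mid (a point): A wider U-bolt of the same bar, 68 mm over the outsides and 76 mm high, which does not fit: to be left in the rack. Point half-way up, midway between the legs
- rack: Fixed dark wooden block, 46 x 220 mm, 30 mm high, with a slot along its length (y), 10 mm wide and 18 mm deep, in which the two U-bolts stand in line, 104 mm apart, in either order. Origin at the centre of its underside
- wrench: Loose spanner about 170 mm long, lying on the bench; origin at its underside
- nut_tray: Loose blue tray of nuts, 110 x 90 mm, 35 mm high; origin at the centre of its underside
- glue_jar: Loose closed white jar, 70 mm wide, 100 mm high; origin at the centre of its underside
- mallet: Loose hammer lying on the bench; origin at its underside
- blank: Loose drilled wooden brush block, 55 x 200 mm, 30 mm high; origin at the centre of its underside

How it is judged (in metres and radians):
On the way, in this order (a step that is already met when the one before it is completed fails the run):
1. the handle's end is against the stop (within 3 mm), before the U-bolt goes on (x of handle_butt in the frame of stop above -0.003 m and horizontal distance between ubolt_mid and clamp above 0.1 m), for 0.2 s.
2. both legs of the U-bolt have entered the plate, astride the handle (z of ubolt_mid in the frame of clamp below 0.001 m and horizontal distance between ubolt_mid and clamp below 0.0185 m and angle between ubolt_mid's own z axis and vertical below 0.15 rad), for 0.1 s.
At the end, for the whole second after the job is handed in: the narrow U-bolt stands upright (within 0.1 rad) astride the handle with both legs through the plate's slots and its bend down on the handle (within 2.5 mm), the handle's end is still against the stop (within 3 mm), and both are at rest (z of ubolt_mid in the frame of clamp below -0.0075 m and horizontal distance between ubolt_mid and clamp below 0.0185 m and angle between ubolt_mid's own z axis and vertical below 0.1 rad and x of handle_butt in the frame of stop above -0.003 m and distance between handle_butt and stop below 0.005 m and linear speed of each of ubolt, handle below 0.02 m/s); the robot touches nothing.
It fails at once if the U-bolt is forced against the bracket, plate or handle with more than 40 N (contact force between ubolt and broom above 40 N or contact force between ubolt and handle above 40 N).
It fails at once if the handle is rammed into the bracket: all its contact forces there together pass 60 N (contact force between handle and broom above 60 N).
It fails at once if the wide U-bolt is disturbed (moved 20 mm) (distance of ubolt_wide_mid from where it was at the start of the episode above 0.02 m).
It fails at once if a bystander is moved by more than 30 mm (distance of any of wrench, nut_tray, glue_jar, mallet, blank from where it was at the start of the episode above 0.03 m).
It also fails if it takes over 72 s, if anything falls off the work surface, if the arm or the gripper's body presses on something with over 40 N, if the wrist force passes 120 N, or if a joint passes its speed limit or range.

## Working session

There is one attempt and no reset: what is moved stays moved. The work goes in short steps, Python scripts to look and compute and a tool call to move; the robot and the scene stay as the last step left them, time stands still between calls to the robot, and variables do not carry over. Pictures are saved under pics/ and viewed, and the job is handed in when it is done.

Besides the shell and the picture viewer there is one more tool, called after ">>>" as name([rows], argument=value, ...), one row to a line, values as JSON. move_arm: Moves the arm, as the interface text tells. Its arguments: {"type":"object","properties":{"steps":{"type":"array","items":{"type":"array","items":{"type":"number"}}}},"required":["steps"]}

```bash
mkdir -p pics; ls; cat > h.py <<'E'
import numpy as np, cv2
from bench import readout, optics, workorder, nets
def shot(n,fn=None):
    p=optics.get_image(n)
    if fn: cv2.imwrite('pics/'+fn,p['frame'])
    return p
def ray(p,uv):
    R,_=cv2.Rodrigues(np.array(p['rvec'],float)); t=np.array(p['tvec'],float).ravel()
    x=(uv[0]-p['cx'])/p['fx']; y=(uv[1]-p['cy'])/p['fy']
    if p.get('wrist'):
        r=np.hypot(x,y); d=np.array([x/r*np.sin(r),y/r*np.sin(r),np.cos(r)]) if r>1e-9 else np.array([0,0,1.])
    else: d=np.array([x,y,1.])
    d/=np.linalg.norm(d)
    return -R.T@t, R.T@d
def atz(p,uv,z):
    c,d=ray(p,uv); return c+d*(z-c[2])/d[2]
def tri(rs):
    A=np.zeros((3,3));b=np.zeros(3)
    for c,d in rs:
        M=np.eye(3)-np.outer(d,d);A+=M;b+=M@c
    X=np.linalg.solve(A,b)
    return X,[float(np.linalg.norm((np.eye(3)-np.outer(d,d))@(X-c))) for c,d in rs]
def proj(p,X):
    R,_=cv2.Rodrigues(np.array(p['rvec'],float)); t=np.array(p['tvec'],float).ravel()
    q=R@np.array(X,float)+t
    if p.get('wrist'):
        r=np.hypot(q[0],q[1]); th=np.arctan2(r,q[2]); return np.array([p['cx']+p['fx']*th*q[0]/r,p['cy']+p['fy']*th*q[1]/r])
    return np.array([p['cx']+p['fx']*q[0]/q[2],p['cy']+p['fy']*q[1]/q[2]])
E
cat > a.py <<'E'
from h import *
P={}
for n in ['scene','top','wrist']:
    P[n]=shot(n,n+'0.png'); P[n]['wrist']=(n=='wrist')
    print(n,P[n]['shot'],P[n]['fx'],P[n]['cx'],P[n]['cy'],ray(P[n],(256,192))[0].round(), ray(P[n],(256,192))[1].round(2))
for nm in ['clamp','plate_mid_travel','channel','stop','handle_butt','handle_mid','ubolt_mid','ubolt_wide_mid','rack']:
    rs=[]
    for n in P:
        try: L=nets.tip_of(nm,P[n])
        except Exception as e: print(nm,n,e);continue
        print(nm,n,[(np.round(l['uv'],1).tolist(),round(l['conf'],2)) for l in L[:3]])
        if L and L[0]['conf']>.4: rs.append(ray(P[n],L[0]['uv']))
    if len(rs)>1: X,e=tri(rs);print('   ',X.round(1),np.round(e,1))
print(readout.read_state())
E
python3 a.py
```

```text
pics
scene 1 386.1422228718843 249.0628924276496 189.65277965450878 [1244.  224.  893.] [-0.63 -0.22 -0.75]
top 2 458.14322378061695 255.40938360696921 185.699582577991 [ 362.  -24. 1463.] [ 0.13 -0.   -0.99]
wrist 3 297.3186396354542 254.49785153886717 189.86152878187613 [261. 572. 373.] [-0.28  0.08 -0.96]
clamp scene [([235.9, 209.4], 0.7)]
clamp top [([260.9, 164.9], 0.56)]
clamp wrist []
    [632.5 -44.5  69.1] [0.5 0.5]
plate_mid_travel scene [([236.6, 213.9], 0.98)]
plate_mid_travel top [([263.5, 167.2], 0.98)]
plate_mid_travel wrist []
    [628.8 -49.1  43.3] [3.7 3.7]
channel scene [([239.0, 217.4], 0.75)]
channel top [([259.2, 167.5], 0.66), ([345.8, 152.5], 0.21)]
channel wrist []
    [630.4 -38.4  33.9] [0.8 0.8]
stop scene [([232.5, 229.5], 0.64), ([389.5, 294.7], 0.46)]
stop top [([251.8, 142.7], 0.98)]
stop wrist []
    [702.4 -20.5  77. ] [5.3 5.3]
handle_butt scene [([238.5, 228.4], 0.96), ([236.3, 212.8], 0.46)]
handle_butt top [([258.8, 150.0], 0.64), ([153.5, 170.0], 0.43)]
handle_butt wrist []
    [680.4 -28.7  51.8] [9.3 9.3]
handle_mid scene [([246.1, 167.3], 0
[... 552 characters left out ...]

{'clock': 1.5, 'joints': array([ 1.51860126e+00,  3.84696951e-01,  7.91551504e-03, -8.38179804e-06,
       -1.19401781e+00, -2.58592092e-01]), 'joint_vel': array([-0.0004589 , -0.00143678, -0.00100287,  0.00020638,  0.00069095,
       -0.00040784]), 'joint_efforts': array([ 3.49394641e-04, -3.92082989e+01,  1.88615763e+01,  4.19061810e+00,
       -3.42330677e-04, -1.98491378e-06]), 'position': array([191.10229297, 595.04589122, 231.31875813]), 'ee_rot': array([ 9.87950455e-01, -1.54770472e-01, -3.72566567e-06,  1.85487541e-06]), 'contact_force': array([ 0.5164089 ,  0.69533695, -0.34147386]), 'wrist_torque': array([-0.00091737,  0.01377409,  0.00172998]), 'gripper_width': 85.38133107950135}
```

View images.

```bash
python3 -c "
import cv2
for n in ['scene','top']:
    a=cv2.imread(f'pics/{n}0.png'); cv2.imwrite(f'pics/{n}0b.png',cv2.resize(a,(768,576),interpolation=cv2.INTER_CUBIC))
a=cv2.imread('pics/top0.png')[110:310,90:310];cv2.imwrite('pics/topc.png',cv2.resize(a,(660,600),interpolation=cv2.INTER_CUBIC))
"
```

```text
(no output)
```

View pics/scene0b.png

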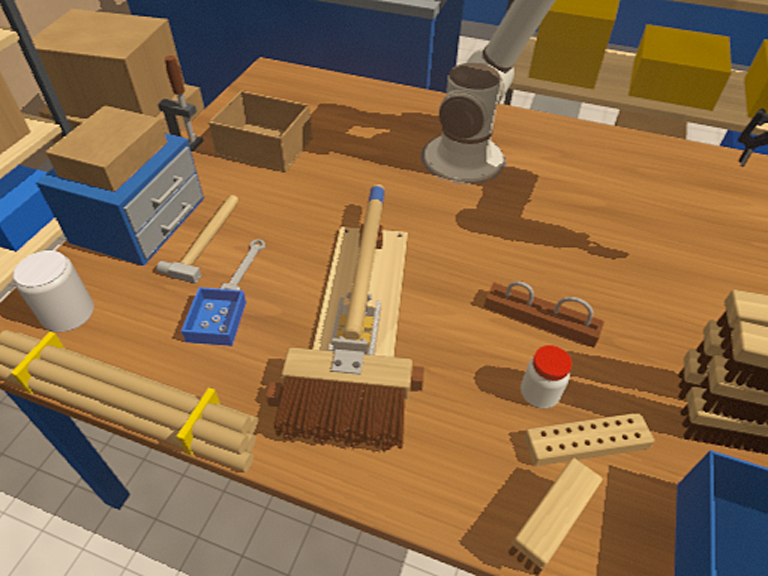

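View pics/topc.png

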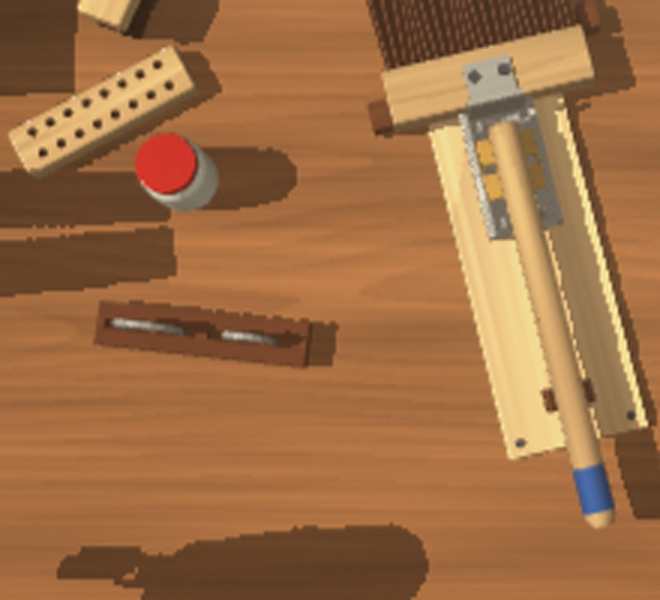

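View pics/wrist0.png

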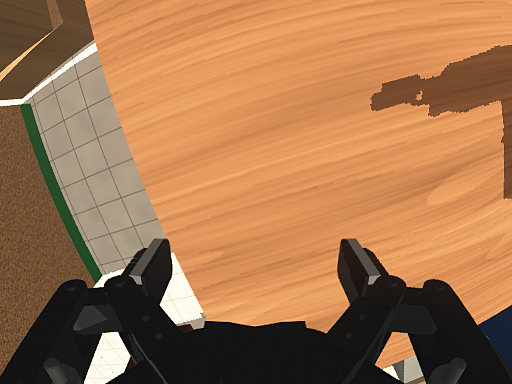

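```bash
cat > b.py <<'E'
from h import *
P={}
P['top']=shot('top');P['scene']=shot('scene')
for nm in ['handle_mid','rack','ubolt_mid','ubolt_wide_mid']:
    for n in P:
        L=nets.silhouettes(nm,P[n])
        for l in L[:2]:
            ys,xs=np.nonzero(l['region'])
            pts=np.c_[xs,ys].astype(np.float32)
            r=cv2.minAreaRect(pts)
            print(nm,n,round(l['conf'],2),len(xs),np.round(l['extent']),[np.round(v,1) for v in r])
            if n=='top':
                z={'handle_mid':66,'rack':30}.get(nm,80)
                vx,vy,x0,y0=cv2.fitLine(pts,cv2.DIST_HUBER,0,.01,.01).ravel()
                s=((pts-[x0,y0])@[vx,vy]); a,b=s.min(),s.max()
                A=atz(P[n],(x0+a*vx,y0+a*vy),z);B=atz(P[n],(x0+b*vx,y0+b*vy),z)
                print('   ends',A.round(1),B.round(1),np.linalg.norm(A-B).round(1),np.degrees(np.arctan2(*(B-A)[1::-1])).round(1))
E
python3 b.py
```

```text
handle_mid top 0.65 1461 [252. 148. 296. 289.] [array([273.8, 217.7]), array([139.5,  11.4]), np.float64(76.0)]
   ends [679.8 -30.7  66. ] [ 267.3 -133.8   66. ] 425.2 -166.0
handle_mid top 0.19 7511 [213.  91. 302. 262.] [array([256.1, 178.3]), array([168. ,  78.6]), np.float64(83.3)]
   ends [852.9   8.4  66. ] [341.6 -85.7  66. ] 519.8 -169.6
handle_mid scene 0.67 1152 [230. 125. 255. 228.] [array([243.4, 174.1]), array([ 12.7, 104.3]), np.float64(10.6)]
rack top 0.67 1004 [121. 209. 196. 234.] [array([156.9, 220.2]), array([73. , 16.2]), np.float64(5.7)]
   ends [470.8 394.   30. ] [448.  166.5  30. ] 228.6 -95.7
rack scene 0.91 1353 [323. 189. 405. 232.] [array([362.4, 209. ]), array([79.7, 18.8]), np.float64(19.1)]
rack scene 0.41 8426 [178. 151. 282. 299.] [array([233.5, 223.3]), array([100.9, 145.2]), np.float64(5.7)]
ubolt_mid top 0.61 82 [162. 217. 186. 227.] [array([173. , 221.7]), array([18.4,  4.8]), np.float64(8.1)]
   ends [458.1 248.1  80. ] [450.5 193.1  80. ] 55.6 -97.8
ubolt_mid scene 0.56 76 [333. 188. 358. 202.] [array([347. , 193.8]), array([17.7, 11.7]), np.float64(18.4)]
ubolt_wide_mid scene 0.65 80 [368. 195. 395. 212.] [array([381.5, 203.5]), array([11., 25.]), np.float64(90.0)]
```

>>> move_arm([
  [1, 21, -34, 0, 0, 0, 0.05],
  [1, 42, -68, 0, 0, 0, 0.1],
  [1, 63, -102, 0, 0, 0, 0.15],
  [1, 84, -136, 0, 0, 0, 0.2],
  [1, 105, -170, 0, 0, 0, 0.211],
])

```text
clock: 2.42
position: [296.7, 423.4, 231.5]
ee_rot: [0.999, -0.049, 0.0, -0.0]
contact_force: [0.6, 0.7, 0.5]
gripper_width: 85.2
```

>>> move_arm([
  [1, 21, -34, -5, 0, 0, 0],
  [1, 42, -68, -10, 0, 0, 0],
  [1, 63, -102, -15, 0, 0, 0],
  [1, 84, -136, -20, 0, 0, 0],
  [1, 104, -170, -25, 0, 0, 0],
])

```text
clock: 2.83
position: [400.8, 253.4, 206.6]
ee_rot: [0.999, -0.05, 0.0, -0.0]
contact_force: [1.2, 0.4, -0.7]
gripper_width: 85.4
```

>>> move_arm([
  [1, 10, -15, 0, 0, 0, 0],
  [1, 20, -30, 0, 0, 0, 0],
  [1, 20, -30, 0, 0, 0, 0],
])

```text
clock: 3.08
position: [421.1, 222.8, 206.4]
ee_rot: [0.999, -0.052, 0.0, 0.0]
contact_force: [0.4, 0.9, 0.2]
gripper_width: 85.2
```

```bash
cat > c.py <<'E'
import sys
from h import *
p=shot('wrist',sys.argv[1]); p['wrist']=True
s=readout.read_state();print(s['clock'],s['position'].round(1),s['ee_rot'].round(4),s['contact_force'].round(1))
for nm in sys.argv[2:]:
    for l in nets.tip_of(nm,p)[:2]: print(nm,np.round(l['uv'],1),round(l['conf'],2))
    for l in nets.silhouettes(nm,p)[:1]:
        ys,xs=np.nonzero(l['region']);print('  sil',round(l['conf'],2),len(xs),np.round(l['extent']),[np.round(v,1) for v in cv2.minAreaRect(np.c_[xs,ys].astype(np.float32))])
np.savez('pics/'+sys.argv[1]+'.npz',**{k:p[k] for k in ['fx','fy','cx','cy','rvec','tvec','wrist']})
E
python3 c.py w1.png ubolt_mid ubolt_wide_mid rack
```

```text
3.1333 [420.7 223.9 206.4] [ 9.987e-01 -5.130e-02  1.000e-04 -1.000e-04] [0.3 0.4 0.2]
ubolt_mid [246.9 138.5] 0.6
ubolt_wide_mid [145.5 143.8] 0.92
  sil 0.62 701 [114. 137. 188. 153.] [array([150.6, 145.1]), array([14.7, 69.5]), np.float64(86.7)]
  sil 0.61 6936 [110. 118. 300. 165.] [array([204.1, 139.3]), array([ 44.5, 192.1]), np.float64(89.7)]
```

View pics/w1.png

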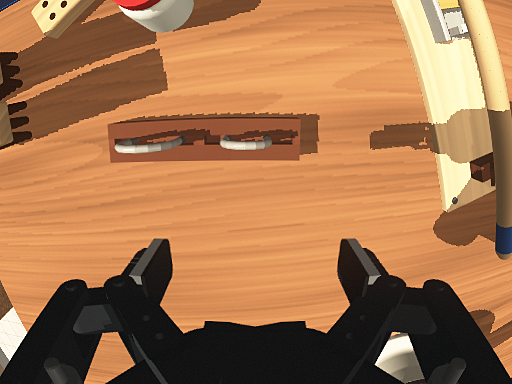

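```bash
cat > d.py <<'E'
from h import *
p=dict(np.load('pics/w1.png.npz'));p={k:(v if v.ndim else v.item()) for k,v in p.items()}
print(ray(p,(256,192))[0].round(1))
for n,uv,z in [('mid',(246.9,138.5),46),('bendL',(220,146),72),('bendR',(272,144),72),('bendtop',(246,145),76),('rackTL',(109,125),30),('rackTR',(300,118),30),('rackBL',(109,162),30),('rackBR',(299,160),30)]:
    print(n,atz(p,uv,z).round(1))
E
python3 d.py; python3 -c "
import cv2
a=cv2.imread('pics/w1.png')[105:175,95:320];cv2.imwrite('pics/w1c.png',cv2.resize(a,None,fx=3.5,fy=3.5,interpolation=cv2.INTER_CUBIC))"
```

```text
[493.8 215.1 349.2]
mid [458.7 226.1  46. ]
bendL [457.4 251.1  72. ]
bendR [454.1 202.3  72. ]
bendtop [456.2 226.5  76. ]
rackTL [493.9 383.8  30. ]
rackTR [473.6 167.6  30. ]
rackBL [450.8 392.6  30. ]
rackBR [427.6 172.2  30. ]
```

View pics/w1c.png

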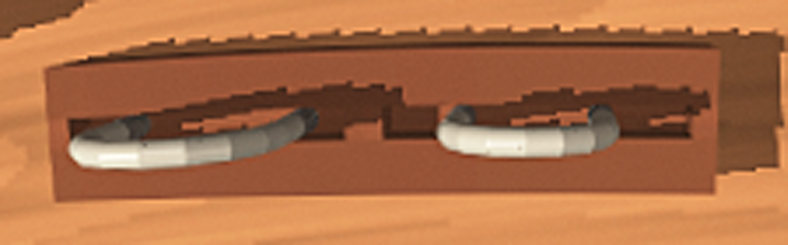

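>>> move_arm([
  [1, 11, -39, 0, 0, 0, 0.05],
  [1, 22, -78, 0, 0, 0, 0.1],
  [1, 33, -117, 0, 0, 0, 0.15],
  [1, 44, -156, 0, 0, 0, 0.2],
  [1, 55, -195, 0, 0, 0, 0.25],
])

```text
clock: 3.85
position: [475.3, 29.2, 206.6]
ee_rot: [0.997, 0.077, 0.0, -0.0]
contact_force: [1.5, 0.7, 0.0]
gripper_width: 85.5
```

>>> move_arm([
  [1, 11, -39, 0, 0, 0, 0.05],
  [1, 22, -78, 0, 0, 0, 0.09],
  [1, 31, -104.5, 0, 0, 0, 0.095],
  [1, 31, -104.5, 0, 0, 0, 0.095],
])

```text
clock: 4.18
position: [507.3, -77.6, 206.0]
ee_rot: [0.993, 0.12, 0.0, 0.0]
contact_force: [0.4, -0.2, 1.1]
gripper_width: 85.4
```

```bash
python3 c.py w2.png clamp plate_mid_travel channel stop handle_butt handle_mid
```

```text
4.2333 [506.6 -76.  205.9] [ 9.927e-01  1.206e-01 -3.000e-04  1.000e-04] [ 0.   0.  -0.5]
  sil 0.68 27187 [181.   0. 320. 287.] [array([251.5, 142.5]), array([285., 135.]), np.float64(90.0)]
plate_mid_travel [252.3 212.7] 0.58
  sil 0.57 27292 [184.   1. 320. 285.] [array([251.5, 142. ]), array([284., 135.]), np.float64(90.0)]
channel [18.  32.9] 0.49
  sil 0.8 26943 [184.   0. 319. 282.] [array([251., 142.]), array([284., 134.]), np.float64(90.0)]
  sil 0.92 26819 [188.   0. 319. 283.] [array([251.5, 142. ]), array([133., 284.]), np.float64(0.0)]
handle_butt [249.1 212.9] 0.22
  sil 0.59 10159 [230.   0. 269. 325.] [array([250. , 162.5]), array([325.,  34.]), np.float64(90.0)]
handle_mid [250.7 212.1] 0.9
  sil 0.97 10277 [230.   1. 270. 326.] [array([250.6, 163. ]), array([326.2,  35. ]), np.float64(89.5)]
```

View pics/w2.png

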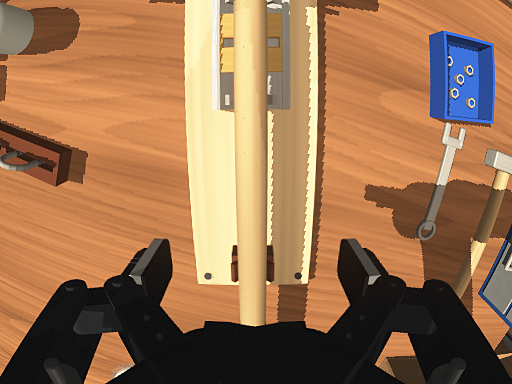

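```bash
cat > e.py <<'E'
from h import *
p=dict(np.load('pics/w2.png.npz'));p={k:(v if v.ndim else v.item()) for k,v in p.items()}
im=cv2.imread('pics/w2.png')
C=ray(p,(256,192))[0];print(C.round(1))
# handle mid: edges by eye
P2=shot('wrist','w2b.png');P2['wrist']=True
L=nets.silhouettes('handle_mid',P2)[0]['region']
pts=[]
for r in range(5,230,8):
    xs=np.nonzero(L[r])[0]
    if len(xs): 
        m=(atz(P2,(xs.min(),r),66)+atz(P2,(xs.max()+1,r),66))/2; pts.append(m[:2])
pts=np.array(pts,np.float32)
vx,vy,x0,y0=cv2.fitLine(pts,cv2.DIST_HUBER,0,.01,.01).ravel()
print('axis',np.degrees(np.arctan2(vy,vx))%180,'y at x=632:',y0+vy/vx*(632-x0),' at 506:',y0+vy/vx*(506-x0))
for n,uv,z in [('brL',(213,108),40.5),('brR',(290,110),40.5),('brR top',(290,2),40.5),('brL top',(222,12),40.5),('plateNear L',(221,76),38),('V rest',(252,264),40),('slotL',(227,42),38),('slotR',(272,42),38),('plate near2',(221,72),38)]:
    X=atz(p,uv,z);a=np.radians(13.9);d=X[:2]-[632,-43];print(n,X.round(1),'clamp frame',(d@[np.cos(a),np.sin(a)]).round(1),(d@[-np.sin(a),np.cos(a)]).round(1))
cv2.imwrite('pics/w2c.png',cv2.resize(im[0:130,170:330],None,fx=4.5,fy=4.5,interpolation=cv2.INTER_CUBIC))
E
python3 e.py
```

```text
[578.2 -60.2 348.8]
axis 14.131154 y at x=632: -43.996902  at 506: -75.71876
brL [563.7 -20.4  40.5] clamp frame -60.8 38.3
brR [580.5 -98.   40.5] clamp frame -63.2 -41.0
brR top [694.  -70.1  40.5] clamp frame 53.7 -41.2
brL top [665.8  -4.9  40.5] clamp frame 42.0 28.9
plateNear L [598.2 -20.5  38. ] clamp frame -27.4 30.0
V rest [ 397.4 -102.3   40. ] clamp frame -242.0 -1.2
slotL [634.9 -17.8  38. ] clamp frame 8.9 23.7
slotR [645.7 -62.7  38. ] clamp frame 8.6 -22.5
plate near2 [602.3 -19.5  38. ] clamp frame -23.2 30.0
```

View pics/w2c.png

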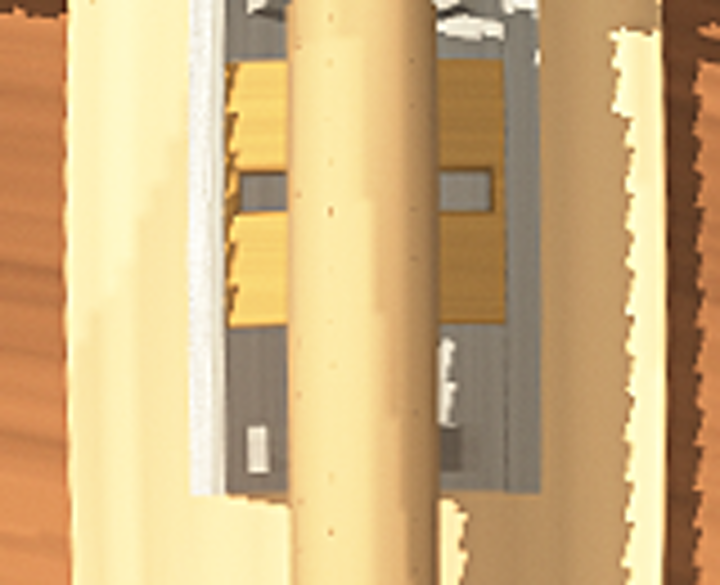

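>>> move_arm([
  [1, 0, 0, -40, 0, 0, 0.004],
  [1, 0, 0, -80, 0, 0, 0.004],
  [1, 0, 0, -120, 0, 0, 0.004],
  [1, 0, 0, -150, 0, 0, 0.004],
  [1, 0, 0, -157, 0, 0, 0.004],
])

```text
clock: 5.35
position: [502.4, -74.9, 44.6]
ee_rot: [0.992, 0.124, -0.005, -0.0]
contact_force: [-0.5, -0.0, -0.1]
gripper_width: 85.7
```

>>> move_arm([
  [0, 0, 0, 0, 0, 0, 0],
  [-0.2, 0, 0, 0, 0, 0, 0],
  [-1, 0, 0, 0, 0, 0, 0],
  [-1, 0, 0, 0, 0, 0, 0],
  [-1, 0, 0, 0, 0, 0, 0],
])

```text
clock: 5.77
position: [507.7, -74.5, 51.6]
ee_rot: [0.992, 0.125, 0.002, 0.0]
contact_force: [-0.5, 0.3, 4.7]
gripper_width: 30.5
```

>>> move_arm([
  [-1, 0, 0, 0, 0, 0, 0],
  [-1, 0, 0, 0, 0, 0, 0],
  [-1, 0, 0, 0, 0, 0, 0],
])

```text
clock: 6.02
position: [507.7, -74.4, 51.5]
ee_rot: [0.992, 0.125, 0.002, 0.0]
contact_force: [-1.3, 0.8, 6.7]
gripper_width: 30.0
```

>>> move_arm([
  [-1, 1.9, 0.5, 0, 0, 0, 0],
  [-1, 3.9, 1, 0, 0, 0, 0],
  [-1, 5.8, 1.5, 0, 0, 0, 0],
  [-1, 7.8, 2, 0, 0, 0, 0],
  [-1, 9.7, 2.4, 0, 0, 0, 0],
])

```text
clock: 6.43
position: [507.8, -74.3, 51.3]
ee_rot: [0.992, 0.124, -0.009, 0.001]
contact_force: [-21.0, -4.7, 28.3]
gripper_width: 30.6
```

>>> move_arm([
  [-1, 1, 0.25, 0, 0, 0, 0],
  [-1, 1.9, 0.5, 0, 0, 0, 0],
  [-1, 2.9, 0.75, 0, 0, 0, 0],
  [-1, 3.9, 1, 0, 0, 0, 0],
  [-1, 4.9, 1.2, 0, 0, 0, 0],
])

```text
clock: 6.85
position: [508.0, -74.3, 51.2]
ee_rot: [0.992, 0.123, -0.013, 0.001]
contact_force: [-27.6, -5.1, 34.0]
gripper_width: 30.5
```

>>> move_arm([
  [-1, -5, -1.2, 1, 0, 0, 0],
  [-1, -10, -2.4, 2, 0, 0, 0],
  [-1, -14, -3.5, 2.5, 0, 0, 0],
])

```text
clock: 7.1
position: [506.7, -74.4, 52.5]
ee_rot: [0.992, 0.124, 0.001, -0.0]
contact_force: [0.4, -0.5, -3.4]
gripper_width: 30.0
```

```bash
python3 c.py w3.png; python3 -c "
from h import *
p=shot('scene','s3.png');a=p['frame'][110:260,170:330];cv2.imwrite('pics/s3c.png',cv2.resize(a,None,fx=4,fy=4,interpolation=cv2.INTER_CUBIC))
print(readout.read_state())"
```

```text
7.15 [505.9 -74.5  52.2] [ 9.923e-01  1.240e-01  3.000e-04 -2.000e-04] [-0.4 -0.3 -2.2]
{'clock': 7.2, 'joints': array([ 1.71574815e-01,  4.06204494e-01, -4.91485068e-01, -2.09062588e-04,
       -6.72967946e-01,  1.64846711e+00]), 'joint_vel': array([ 0.00162297,  0.01628545,  0.01779569,  0.01240492, -0.01030499,
       -0.00290905]), 'joint_efforts': array([ 7.22557325e-01, -3.51335514e+01,  1.33377028e+01,  2.77046151e+00,
        2.38899803e-01, -1.68180530e-02]), 'position': array([506.31758129, -74.40797292,  52.01102417]), 'ee_rot': array([ 9.92254776e-01,  1.24219366e-01,  6.62743883e-05, -6.83469253e-05]), 'contact_force': array([-1.16756815, -2.00489407, -1.11383111]), 'wrist_torque': array([-0.40587788,  0.19146102,  0.02262238]), 'gripper_width': 29.961143028702534}
```

View pics/w3.png

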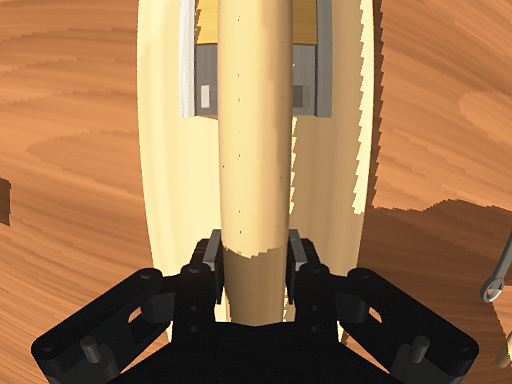

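View pics/s3c.png

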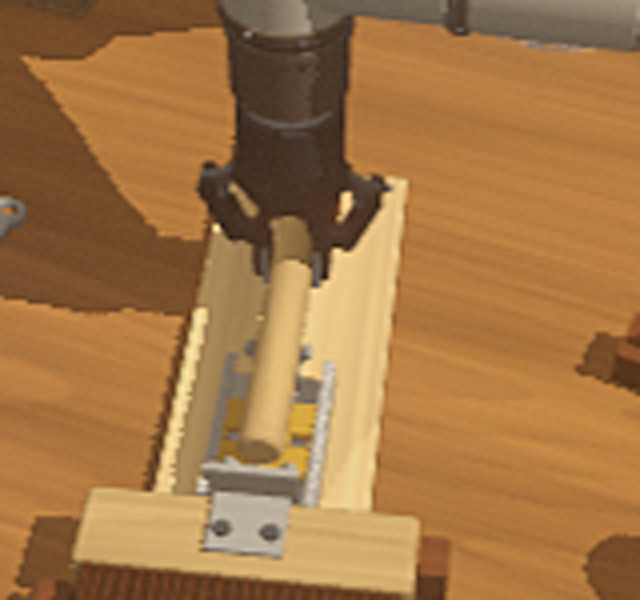

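>>> move_arm([
  [-1, 1, 0.25, 0.5, 0, 0, 0],
  [-1, 1.9, 0.5, 1, 0, 0, 0],
  [-1, 2.9, 0.75, 1.5, 0, 0, 0],
  [-1, 3.9, 1, 2, 0, 0, 0],
  [-1, 3.9, 1, 2, 0, 0, 0],
])

```text
clock: 7.62
position: [511.2, -73.1, 53.7]
ee_rot: [0.992, 0.124, 0.0, 0.0]
contact_force: [-0.7, 0.6, -2.7]
gripper_width: 30.5
```

>>> move_arm([
  [-1, 1, 0.25, 0, 0, 0, 0],
  [-1, 1.9, 0.5, 0, 0, 0, 0],
  [-1, 2.9, 0.75, 0, 0, 0, 0],
  [-1, 3.9, 1, 0, 0, 0, 0],
  [-1, 4.9, 1.2, 0, 0, 0, 0],
])

```text
clock: 8.03
position: [515.6, -72.1, 53.8]
ee_rot: [0.992, 0.124, 0.0, 0.0]
contact_force: [0.7, -0.6, -2.2]
gripper_width: 30.2
```

```bash
cat > f.py <<'E'
import sys
from h import *
p=shot('scene');a=p['frame'][190:260,195:285];cv2.imwrite('pics/'+sys.argv[1],cv2.resize(a,None,fx=7,fy=7,interpolation=cv2.INTER_CUBIC))
s=readout.read_state();print(s['clock'],s['position'].round(1),s['contact_force'].round(1))
for n in ['handle_butt','stop']: print(n,[(np.round(l['uv'],1),round(l['conf'],2)) for l in nets.tip_of(n,p)[:2]])
E
python3 f.py s4.png
```

```text
8.0833 [515.9 -72.1  53.8] [-0.3  0.6 -2.4]
handle_butt [(array([235.5, 226.3]), 0.78)]
stop [(array([232.1, 228.6]), 0.7)]
```

View pics/s4.png

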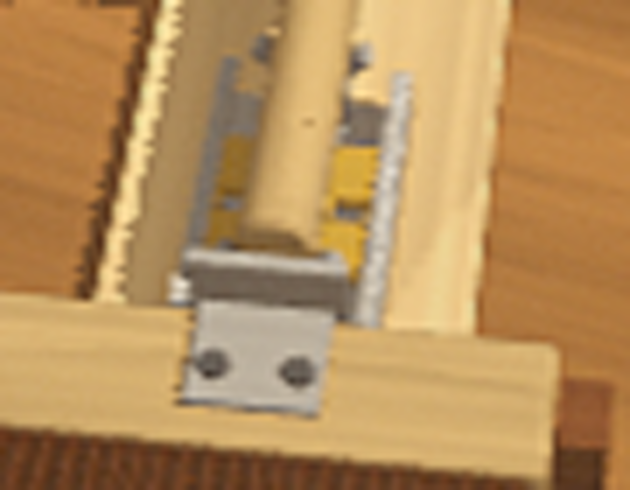

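>>> move_arm([
  [-1, 1, 0.25, 0, 0, 0, 0],
  [-1, 1.9, 0.5, 0, 0, 0, 0],
  [-1, 2.9, 0.75, 0, 0, 0, 0],
  [-1, 3.9, 1, 0, 0, 0, 0],
  [-1, 4.9, 1.2, 0, 0, 0, 0],
])

```text
clock: 8.6
position: [520.6, -70.9, 53.8]
ee_rot: [0.992, 0.124, 0.0, 0.0]
contact_force: [0.4, -0.2, -3.0]
gripper_width: 29.9
```

>>> move_arm([
  [-1, 1, 0.25, 0, 0, 0, 0],
  [-1, 1.9, 0.5, 0, 0, 0, 0],
  [-1, 2.9, 0.75, 0, 0, 0, 0],
  [-1, 3.9, 1, 0, 0, 0, 0],
  [-1, 4.9, 1.2, 0, 0, 0, 0],
])

```text
clock: 9.02
position: [525.4, -69.7, 53.8]
ee_rot: [0.992, 0.124, -0.0, 0.0]
contact_force: [-0.2, -0.1, -2.7]
gripper_width: 30.2
```

```bash
python3 f.py s5.png
```

```text
9.0667 [525.7 -69.7  53.8] [ 1.  -0.2 -2.5]
handle_butt [(array([160.4, 179. ]), 0.7), (array([234.4, 228.3]), 0.67)]
stop [(array([231. , 227.3]), 0.71)]
```

View pics/s5.png

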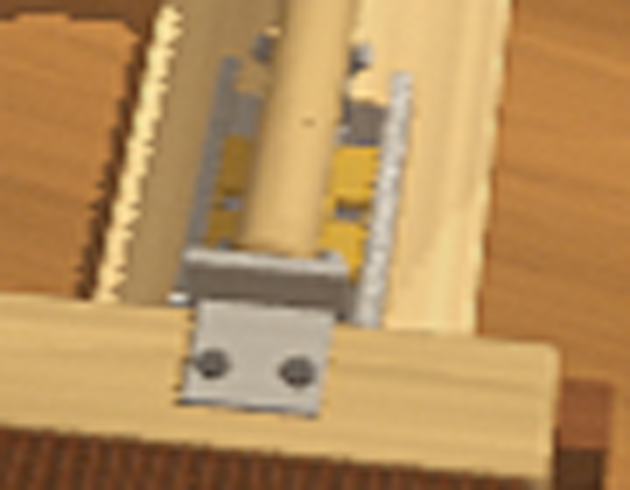

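>>> move_arm([
  [-1, 1, 0.25, 0, 0, 0, 0],
  [-1, 1.9, 0.5, 0, 0, 0, 0],
  [-1, 2.9, 0.75, 0, 0, 0, 0],
  [-1, 3.9, 1, 0, 0, 0, 0],
])

```text
clock: 9.5
position: [529.3, -68.7, 53.8]
ee_rot: [0.992, 0.124, 0.0, 0.0]
contact_force: [0.3, -0.5, -1.7]
gripper_width: 30.3
```

>>> move_arm([
  [-1, 1, 0.25, 0, 0, 0, 0],
  [-1, 1.9, 0.5, 0, 0, 0, 0],
  [-1, 2.9, 0.75, 0, 0, 0, 0],
  [-1, 3.9, 1, 0, 0, 0, 0],
])

```text
clock: 9.83
position: [529.8, -68.5, 53.1]
ee_rot: [0.992, 0.124, -0.004, 0.0]
contact_force: [-7.2, -2.5, 1.1]
gripper_width: 30.3
```

>>> move_arm([
  [-1, 1, 0.25, 0, 0, 0, 0],
  [-1, 1.9, 0.5, 0, 0, 0, 0],
  [-1, 2.9, 0.75, 0, 0, 0, 0],
  [-1, 3.9, 1, 0, 0, 0, 0],
])

```text
clock: 10.17
position: [529.7, -68.7, 52.8]
ee_rot: [0.992, 0.124, -0.008, 0.0]
contact_force: [-15.5, -4.2, 8.6]
gripper_width: 29.9
```

>>> move_arm([
  [-1, -1, -0.25, -0.7, 0, 0, 0],
  [-1, -2, -0.5, -1.4, 0, 0, 0],
  [-1, -3, -0.75, -2, 0, 0, 0],
  [-1, -4, -1, -2, 0, 0, 0],
  [-1, -4, -1, -2, 0, 0, 0],
])

```text
clock: 10.58
position: [529.8, -68.7, 52.3]
ee_rot: [0.992, 0.124, -0.003, 0.0]
contact_force: [-8.6, -1.7, 7.1]
gripper_width: 30.3
```

>>> move_arm([
  [-0.6, 0, 0, 0, 0, 0, 0],
  [-0.2, 0, 0, 0, 0, 0, 0],
  [0.2, 0, 0, 0, 0, 0, 0],
  [0.6, 0, 0, 0, 0, 0, 0],
  [1, 0, 0, 0, 0, 0, 0],
])

```text
clock: 11.0
position: [534.1, -67.5, 52.2]
ee_rot: [0.992, 0.125, 0.001, 0.0]
contact_force: [-0.2, -0.2, -0.1]
gripper_width: 69.4
```

```bash
python3 f.py s6.png; python3 c.py w6.png
```

```text
11.05 [533.9 -67.5  52.1] [ 0.3 -0.   0.3]
handle_butt [(array([236. , 230.6]), 0.87), (array([246.6, 173.8]), 0.37)]
stop [(array([231.1, 228. ]), 0.64)]
11.2 [533.4 -67.6  51.8] [9.922e-01 1.244e-01 2.000e-04 0.000e+00] [-0.1 -0.5  0.5]
```

View pics/s6.png

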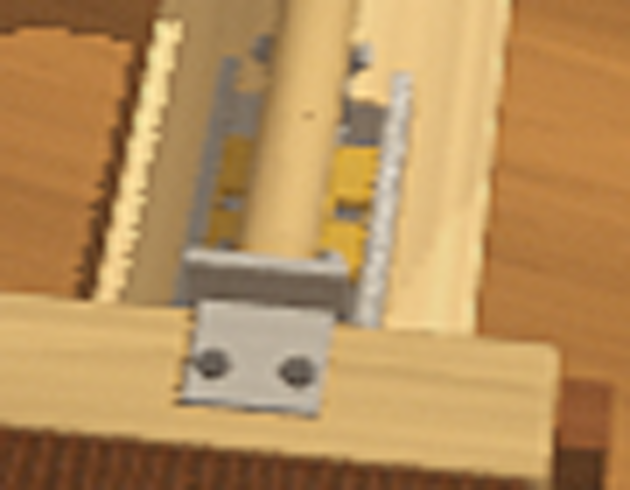

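View pics/w6.png

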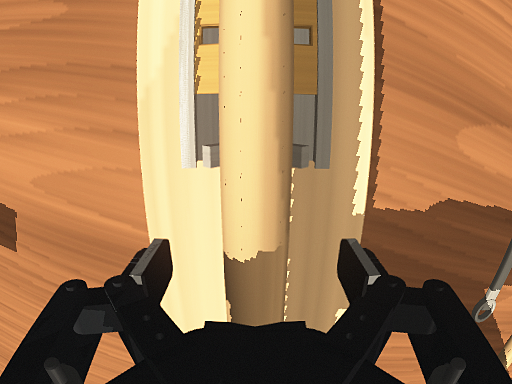

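>>> move_arm([
  [1, 0, 0, 35, 0, 0, 0],
  [1, 10, 2.5, 70, 0, 0, 0],
  [1, 20, 5, 100, 0, 0, 0],
  [1, 24, 6, 100, 0, 0, 0],
  [1, 24, 6, 100, 0, 0, 0],
])

```text
clock: 11.62
position: [559.1, -61.3, 153.9]
ee_rot: [0.992, 0.124, 0.003, -0.0]
contact_force: [-0.1, -0.4, -0.2]
gripper_width: 85.2
```

```bash
python3 c.py w7.png
```

```text
11.6667 [557.1 -61.5 151.9] [ 9.923e-01  1.242e-01  4.000e-04 -3.000e-04] [-0.5 -1.  -0. ]
```

View pics/w7.png

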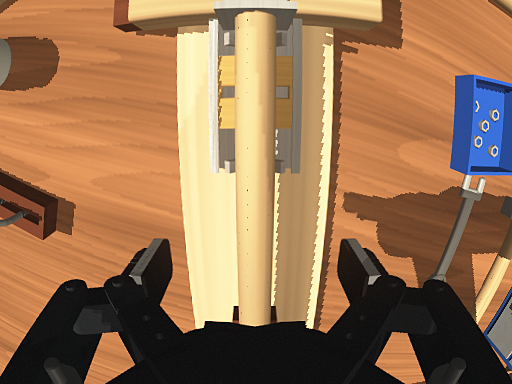

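```bash
python3 -c "
import cv2
a=cv2.imread('pics/w7.png')[0:185,190:320];cv2.imwrite('pics/w7c.png',cv2.resize(a[:, :],None,fx=4.5,fy=3.2,interpolation=cv2.INTER_CUBIC))
a=cv2.imread('pics/w7.png')[45:145,205:305];cv2.imwrite('pics/w7d.png',cv2.resize(a[:, :],None,fx=6,fy=6,interpolation=cv2.INTER_CUBIC))"
```

```text
(no output)
```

View pics/w7c.png

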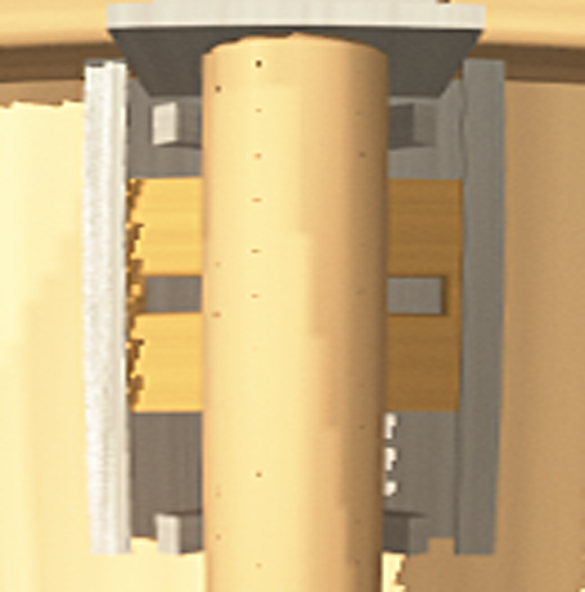

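View pics/w7d.png

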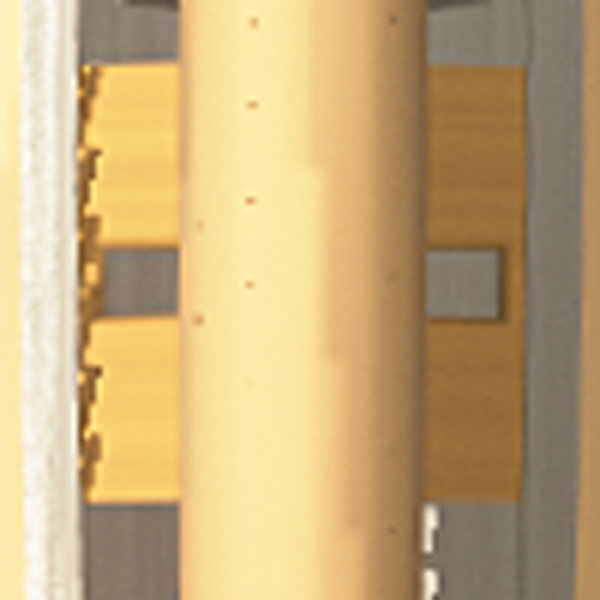

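```bash
cat > g.py <<'E'
from h import *
p=dict(np.load('pics/w7.png.npz'));p={k:(v if v.ndim else v.item()) for k,v in p.items()}
a=np.radians(14.0);R=np.array([[np.cos(a),np.sin(a)],[-np.sin(a),np.cos(a)]])
C,d=ray(p,(254.5,190));print(C.round(1),d.round(3))
o=np.array([632,-44])
def f(n,u,v,z):
    X=atz(p,(u,v),z);print(n,X.round(1),(R@(X[:2]-o)).round(1))
for n,u,v,z in [('plate farR',290,55.8,38),('plate farL',219.5,55.8,38),('plate nearR',290,128.3,38),('plate nearL',219.5,128.3,38),
 ('slot outer farR',288.7,86.4,38),('slot outer nearR',288.7,98.,38),('slot outer farL',222,86.4,38),('slot outer nearL',222,98,38),('handleL',235.3,95,66),('handleR',276,95,66),('handleL',236,290,66),('handleR',272,290,66),
 ('butt top',254,12,80),('stop top edge',256,2,85),('chan nearL',210.5,172,40.5),('chan nearR',300,172,40.5),('chan top L',209,20,40.5),('chan top R',302,20,40.5),('plate L',218.7,92,38),('plate R',292.3,92,38),('saddle near top nearface L',227,172,50)]: f(n,u,v,z)
E
python3 g.py
```

```text
[629.1 -43.5 297.1] [-0.273 -0.072 -0.959]
plate farR [679.  -62.7  38. ] [ 41.1 -29.5]
plate farL [664.1  -4.1  38. ] [40.8 31. ]
plate nearR [617.2 -79.   38. ] [-22.8 -30.3]
plate nearL [602.  -19.4  38. ] [-23.1  31.1]
slot outer farR [652.4 -68.4  38. ] [ 13.9 -28.6]
slot outer nearR [642.6 -71.   38. ] [  3.7 -28.7]
slot outer farL [638.2 -12.9  38. ] [13.6 28.7]
slot outer nearL [628.3 -15.3  38. ] [ 3.4 28.7]
handleL [633.  -27.8  66. ] [ 4.9 15.5]
handleR [640.8 -57.9  66. ] [  5.1 -15.7]
handleL [463.9 -68.1  66. ] [-168.9   17.3]
handleR [ 472.3 -100.9   66. ] [-168.8  -16.6]
butt top [697.  -26.2  80. ] [67.3  1.5]
stop top edge [703.5 -26.   85. ] [73.7  0.2]
chan nearL [562.5 -20.5  40.5] [-61.8  39.6]
chan nearR [582.2 -97.8  40.5] [-61.4 -40.2]
chan top L [693.6  12.7  40.5] [73.5 40.2]
chan top R [713.5 -64.6  40.5] [ 74.1 -39.7]
plate L [632.8 -11.3  38. ] [ 8.7 31.6]
plate R [648.5 -72.6  38. ] [  9.1 -31.8]
saddle near top nearface L [568.4 -35.2  50. ] [-59.6  23.9]
```

>>> move_arm([
  [1, -20, 33, 10, 0, 0, -0.05],
  [1, -40, 66, 20, 0, 0, -0.1],
  [1, -60, 99, 20, 0, 0, -0.15],
  [1, -80, 132, 20, 0, 0, -0.2],
  [1, -100, 165, 20, 0, 0, -0.25],
])

```text
clock: 12.08
position: [454.5, 103.6, 170.2]
ee_rot: [1.0, -0.002, -0.002, 0.001]
contact_force: [1.5, 0.7, -0.1]
gripper_width: 85.2
```

>>> move_arm([
  [1, -20, 33, -10, 0, 0, -0.05],
  [1, -40, 66, -20, 0, 0, -0.095],
  [1, -60, 99, -20, 0, 0, -0.095],
  [1, -85, 131, -20, 0, 0, -0.095],
  [1, -85, 131, -20, 0, 0, -0.095],
])

```text
clock: 12.5
position: [368.3, 237.5, 150.4]
ee_rot: [0.999, -0.044, -0.001, 0.001]
contact_force: [0.6, -0.8, 0.2]
gripper_width: 85.5
```

```bash
python3 c.py w8.png ubolt_mid ubolt_wide_mid rack;  python3 -c "
import cv2
a=cv2.imread('pics/w8.png')[30:180,100:330];cv2.imwrite('pics/w8c.png',cv2.resize(a[:, :],None,fx=3.4,fy=3.4,interpolation=cv2.INTER_CUBIC))"
```

```text
12.55 [369.3 235.7 150.4] [ 0.999  -0.0446 -0.0011  0.0012] [ 0.2 -1.4 -0.1]
ubolt_mid [257.6  82.7] 0.77
  sil 0.88 763 [226.  75. 290.  91.] [array([256. ,  83.6]), array([64. , 13.8]), np.float64(1.1)]
ubolt_wide_mid [130.7  90.6] 0.66
  sil 0.66 941 [ 92.  81. 184.  96.] [array([136.9,  87.1]), array([13.9, 88.2]), np.float64(87.0)]
rack [202.7  86.7] 0.69
  sil 0.91 9999 [ 87.  61. 323. 117.] [array([205. ,  87.4]), array([ 55.2, 234.8]), np.float64(89.0)]
```

View pics/w8c.png

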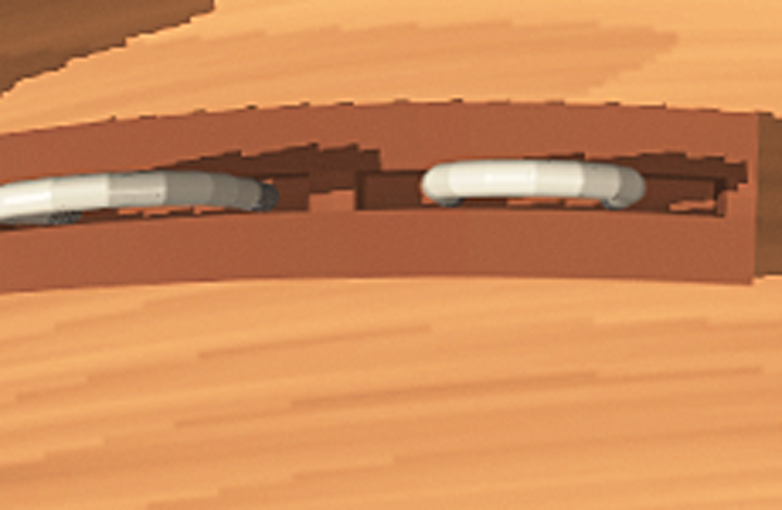

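```bash
cat > g2.py <<'E'
from h import *
p=dict(np.load('pics/w8.png.npz'));p={k:(v if v.ndim else v.item()) for k,v in p.items()}
print(ray(p,(254.5,190))[0].round(1))
def c(u,v): return (100+u/3.4-.3,30+v/3.4-.3)
for n,u,v,z in [('bend top mid',533,180,76),('bendL',424,184,60),('bendR',645,186,60),('slot farL',365,172,30),('slot nearL',365,210,30),('slot farR',716,178,30),('slot nearR',720,216,30),('legL foot',450,206,55),('rack farR',755,114,30),('rack nearR',752,284,30),('rack far@365',365,103,30),('rack near@365',365,279,30)]:
    print(n,atz(p,c(u,v),z).round(1))
a=atz(p,c(365,172),30)+atz(p,c(365,210),30);b=atz(p,c(716,178),30)+atz(p,c(718,216),30)
print(np.degrees(np.arctan2(*(b-a)[:2])))
E
python3 g2.py
```

```text
[441.3 231.1 293.1]
bend top mid [455.8 227.7  76. ]
bendL [458.4 252.2  60. ]
bendR [453.6 202.2  60. ]
slot farL [465.5 269.8  30. ]
slot nearL [455.6 270.8  30. ]
slot farR [456.3 179.8  30. ]
slot nearR [446.3 179.5  30. ]
legL foot [452.9 247.1  55. ]
rack farR [473. 168.  30.]
rack nearR [427.9 172.1  30. ]
rack far@365 [483.8 268.1  30. ]
rack near@365 [437.5 272.6  30. ]
-174.17555229159947
```

>>> move_arm([
  [1, 30, -3, 0, 0, 0, -0.009],
  [1, 60, -6, 0, 0, 0, -0.009],
  [1, 86, -9, 0, 0, 0, -0.009],
  [1, 86, -9, 0, 0, 0, -0.009],
  [1, 86, -9, 0, 0, 0, -0.009],
])

```text
clock: 13.27
position: [459.2, 223.7, 151.1]
ee_rot: [0.999, -0.055, -0.001, 0.0]
contact_force: [-0.2, -0.3, -0.2]
gripper_width: 85.2
```

```bash
python3 c.py w9.png; python3 -c "
from h import *
p=dict(np.load('pics/w9.png.npz'));p={k:(v if v.ndim else v.item()) for k,v in p.items()}
print(proj(p,(456,227.4,76)))"
```

```text
13.3167 [458.2 223.8 151.1] [ 9.985e-01 -5.400e-02 -7.000e-04  5.000e-04] [-0.3  0.6 -0.6]
[249.48717164 203.69325506]
```

View pics/w9.png

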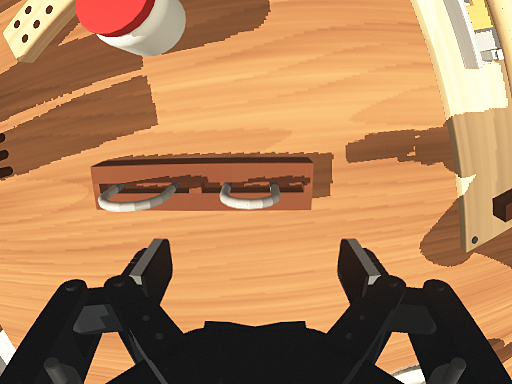

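>>> move_arm([
  [1, -1.9, 3.6, -30, 0, 0, 0.01],
  [1, -1.9, 3.6, -55, 0, 0, 0.01],
  [1, -1.9, 3.6, -65, 0, 0, 0.01],
  [1, -1.9, 3.6, -65, 0, 0, 0.01],
  [1, -1.9, 3.6, -65, 0, 0, 0.01],
])

```text
clock: 13.73
position: [456.0, 228.8, 87.2]
ee_rot: [0.999, -0.047, 0.0, 0.0]
contact_force: [-0.2, 0.5, -0.2]
gripper_width: 85.5
```

```bash
python3 c.py w10.png; python3 -c "
from h import *
p=dict(np.load('pics/w10.png.npz'));p={k:(v if v.ndim else v.item()) for k,v in p.items()}
print(proj(p,(456,227.4,76)))"
```

```text
13.7833 [456.6 229.3  87.9] [ 9.989e-01 -4.700e-02  8.000e-04 -5.000e-04] [0.2 0.3 0.3]
[256.16957717 234.74109997]
```

View pics/w10.png

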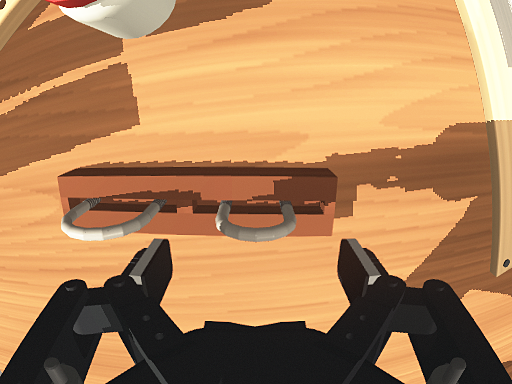

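>>> move_arm([
  [1, -0.5, -1.7, -15, 0, 0, 0],
  [1, -0.5, -1.7, -30, 0, 0, 0],
  [1, -0.5, -1.7, -42, 0, 0, 0],
  [1, -0.5, -1.7, -50, 0, 0, 0],
  [1, -0.5, -1.7, -50, 0, 0, 0],
])

```text
clock: 14.2
position: [455.5, 227.1, 36.6]
ee_rot: [0.999, -0.047, -0.0, 0.0]
contact_force: [-0.6, -0.6, 0.1]
gripper_width: 85.5
```

>>> move_arm([
  [1, 0, 0, -4, 0, 0, 0],
  [1, 0, 0, -7.5, 0, 0, 0],
  [1, 0, 0, -7.5, 0, 0, 0],
  [1, 0, 0, -7.5, 0, 0, 0],
])

```text
clock: 14.53
position: [455.8, 227.3, 29.7]
ee_rot: [0.999, -0.047, 0.0, -0.0]
contact_force: [-0.4, 0.5, -0.7]
gripper_width: 85.5
```

>>> move_arm([
  [0.6, 0, 0, 0, 0, 0, 0],
  [0.4, 0, 0, 0, 0, 0, 0],
  [0.2, 0, 0, 0, 0, 0, 0],
  [-0.2, 0, 0, 0, 0, 0, 0],
  [-1, 0, 0, 0, 0, 0, 0],
])

```text
clock: 14.95
position: [456.0, 227.4, 30.0]
ee_rot: [0.999, -0.047, 0.0, -0.0]
contact_force: [0.3, 0.1, 5.0]
gripper_width: 50.1
```

>>> move_arm([
  [-1, 0, 0, 0, 0, 0, 0],
  [-1, 0, 0, 0, 0, 0, 0],
  [-1, 0, 0, 0, 0, 0, 0],
  [-1, 0, 0, 0, 0, 0, 0],
])

```text
clock: 15.28
position: [456.0, 227.4, 29.9]
ee_rot: [0.999, -0.047, 0.0, -0.0]
contact_force: [-0.4, -0.7, 5.1]
gripper_width: 49.6
```

```bash
python3 c.py w11.png ubolt_mid
```

```text
15.3333 [456.  227.4  29.9] [ 9.989e-01 -4.720e-02  5.000e-04 -3.000e-04] [-1.  -0.5  5.6]
  sil 0.81 3364 [199. 235. 313. 304.] [array([254.5, 269.7]), array([109.2,  68.6]), np.float64(0.7)]
```

View pics/w11.png

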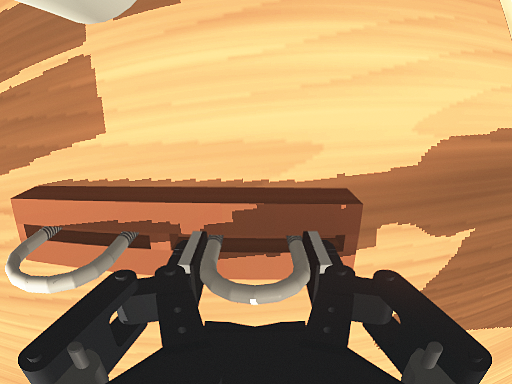

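>>> move_arm([
  [-1, 0, 0, 8, 0, 0, 0],
  [-1, 0, 0, 20, 0, 0, 0],
  [-1, 0, 0, 40, 0, 0, 0],
  [-1, 0, 0, 65, 0, 0, 0],
  [-1, 0, 0, 90, 0, 0, 0],
])

```text
clock: 15.85
position: [454.9, 226.6, 119.8]
ee_rot: [0.999, -0.048, -0.001, 0.001]
contact_force: [0.3, 0.6, -1.2]
gripper_width: 49.8
```

>>> move_arm([
  [-1, 0, 0, 10, 0, 0, 0],
  [-1, 0, 0, 20, 0, 0, 0],
  [-1, 0, 0, 20, 0, 0, 0],
])

```text
clock: 16.1
position: [456.1, 227.6, 140.8]
ee_rot: [0.999, -0.047, 0.001, -0.001]
contact_force: [-0.3, 0.4, -0.6]
gripper_width: 50.0
```

```bash
python3 c.py w12.png ubolt_mid
```

```text
16.15 [455.5 227.1 139.4] [ 9.989e-01 -4.760e-02  1.000e-04 -4.000e-04] [-0.2 -0.1 -1.4]
  sil 0.83 3583 [202. 222. 312. 304.] [array([254.6, 264.3]), array([109.2,  79.5]), np.float64(0.8)]
```

View pics/w12.png

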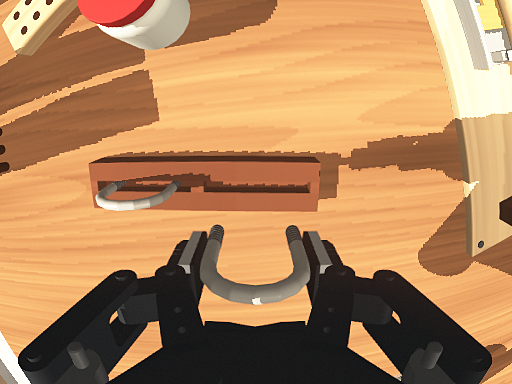

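```bash
cat > g3.py <<'E'
from h import *
p=dict(np.load('pics/w12.png.npz'));p={k:(v if v.ndim else v.item()) for k,v in p.items()}
T=np.array([455.5,227.1]);a=2*np.arctan2(-.0476,.9989);R=np.array([[np.cos(a),np.sin(a)],[-np.sin(a),np.cos(a)]])
for n,(u,v),z in [('tipL',(217,227),121.5),('tipR',(295.5,227.5),121.5),('crown',(257,291),188)]:
    X=atz(p,(u,v),z);print(n,X.round(1),(R@(X[:2]-T)).round(1))
for z in (121.5,155.5,185.5):
  for y in (-22,22):
    X=T+R.T@[0,y];print(z,y,proj(p,(*X,z)).round(1))
im=cv2.imread('pics/w12.png')[200:320,180:340];cv2.imwrite('pics/w12c.png',cv2.resize(im,None,fx=4.8,fy=4.8,interpolation=cv2.INTER_CUBIC))
E
python3 g3.py
```

```text
tipL [459.5 249.4 121.5] [ 1.9 22.6]
tipR [454.7 202.7 121.5] [  1.6 -24.4]
crown [459.  225.9 188. ] [ 3.6 -0.8]
121.5 -22 [291.5 229.9]
121.5 22 [218.2 229.8]
155.5 -22 [299.2 257.8]
155.5 22 [210.5 257.8]
185.5 -22 [308.7 293.4]
185.5 22 [200.9 293.4]
```

View pics/w12c.png

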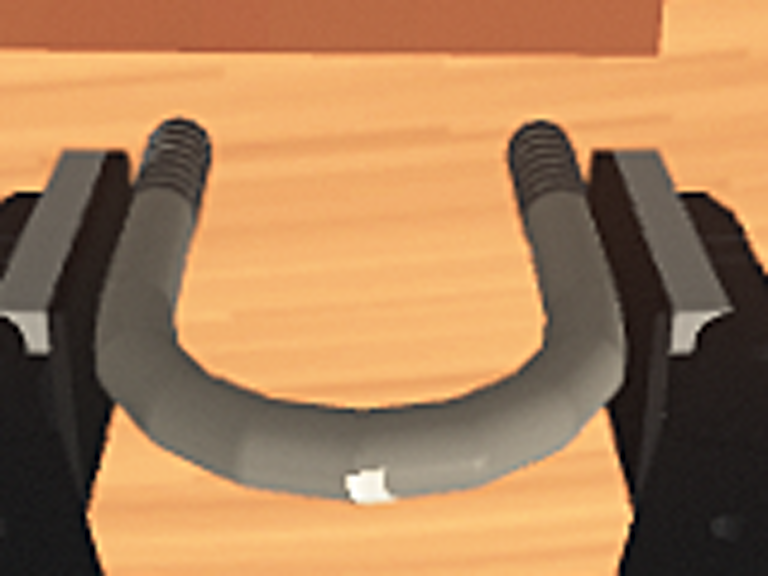

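>>> move_arm([
  [-1, 20, -30, 0, 0, 0, 0.04],
  [-1, 41, -60, 0, 0, 0, 0.08],
  [-1, 61, -90, 0, 0, 0, 0.12],
  [-1, 82, -120, 0, 0, 0, 0.16],
  [-1, 102, -150, 0, 0, 0, 0.2],
])

```text
clock: 16.67
position: [557.6, 75.5, 137.5]
ee_rot: [0.999, 0.054, -0.002, 0.0]
contact_force: [0.6, 0.1, -0.5]
gripper_width: 49.9
```

>>> move_arm([
  [-1, 20, -30, 0, 0, 0, 0.04],
  [-1, 41, -60, 0, 0, 0, 0.08],
  [-1, 61, -90, 0, 0, 0, 0.12],
  [-1, 82.5, -119.3, 0, 0, 0, 0.145],
  [-1, 82.5, -119.3, 0, 0, 0, 0.145],
])

```text
clock: 17.08
position: [642.2, -47.1, 136.5]
ee_rot: [0.992, 0.122, -0.001, 0.001]
contact_force: [0.9, 1.0, -0.4]
gripper_width: 50.0
```

>>> move_arm([
  [-1, 0, 0, 0, 0, 0, 0],
  [-1, 0, 0, 0, 0, 0, 0],
])

```text
clock: 17.25
position: [639.0, -42.2, 137.3]
ee_rot: [0.992, 0.124, -0.002, -0.0]
contact_force: [-0.2, 0.1, -1.1]
gripper_width: 49.9
```

```bash
python3 c.py w13.png
```

```text
17.3 [639.  -41.6 137.9] [ 9.922e-01  1.249e-01 -1.400e-03 -1.000e-04] [-0.7 -0.3 -0.5]
```

View pics/w13.png

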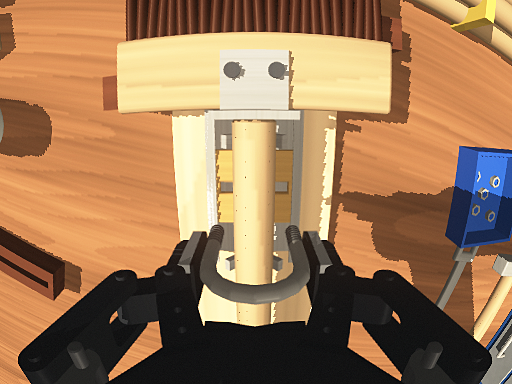

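```bash
cat > g4.py <<'E'
import sys
from h import *
f=sys.argv[1]
p=dict(np.load(f'pics/{f}.npz'));p={k:(v if v.ndim else v.item()) for k,v in p.items()}
im=cv2.imread('pics/'+f)
x0,y0,x1,y1=map(int,sys.argv[2:6]);s=min(780/(x1-x0),580/(y1-y0));print('scale',s)
cv2.imwrite('pics/z'+f,cv2.resize(im[y0:y1,x0:x1],None,fx=s,fy=s,interpolation=cv2.INTER_CUBIC))
E
python3 g4.py w13.png 195 115 320 310
```

```text
scale 2.9743589743589745
```

View pics/zw13.png

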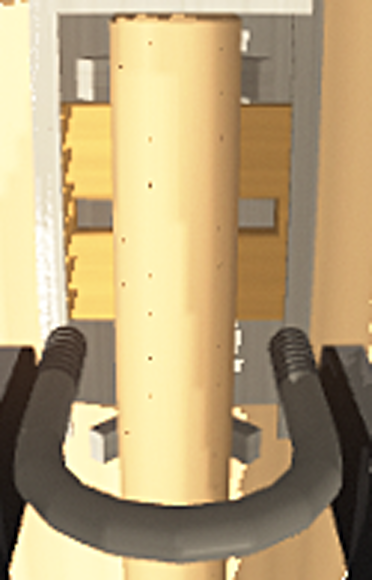

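```bash
cat > g5.py <<'E'
from h import *
p=dict(np.load('pics/w13.png.npz'));p={k:(v if v.ndim else v.item()) for k,v in p.items()}
T=np.array([639,-41.6]);a=2*np.arctan2(.1249,.9922);R=np.array([[np.cos(a),np.sin(a)],[-np.sin(a),np.cos(a)]])
for n,u,v,z in [('slotR',276,214,38),('slotL',72,214,38),('slot far',260,198.5,38),('slot near',260,230,38),('slot farL',95,198.5,38),('slot nearL',95,231,38),('hL',111,210,66),('hR',240.5,210,66),('hL',123,450,66),('hR',232,450,66),('plate far',270,103,38),('plate near',265,320,38),('saddle?',96,425,45)]:
    X=atz(p,(195+u/2.974-.3,115+v/2.974-.3),z);print(n,X.round(1),(R@(X[:2]-T)).round(1))
E
python3 g5.py
```

```text
slotR [648.7 -69.1  38. ] [  2.6 -29. ]
slotL [634.3 -12.5  38. ] [ 2.7 29.4]
slot far [652.  -63.4  38. ] [  7.2 -24.3]
slot near [642.9 -65.9  38. ] [ -2.2 -24.6]
slot farL [640.4 -17.9  38. ] [ 7.2 22.6]
slot nearL [631.  -20.1  38. ] [-2.5 22.9]
hL [646.6 -23.2  66. ] [11.9 15.9]
hR [654.6 -54.9  66. ] [ 11.8 -16.7]
hL [578.9 -41.9  66. ] [-58.3  14.6]
hR [586.5 -71.7  66. ] [-58.3 -16.1]
plate far [679.1 -58.7  38. ] [ 34.6 -26.5]
plate near [616.3 -75.2  38. ] [-30.3 -26.9]
saddle? [572.7 -33.7  45. ] [-62.3  24.1]
```

>>> move_arm([
  [-1, 1, 0.2, -15, 0, 0, 0],
  [-1, 1, 0.2, -30, 0, 0, 0],
  [-1, 1, 0.2, -40, 0, 0, 0],
  [-1, 1, 0.2, -45, 0, 0, 0],
  [-1, 1, 0.2, -45, 0, 0, 0],
])

```text
clock: 17.72
position: [639.9, -41.2, 92.9]
ee_rot: [0.992, 0.125, -0.002, -0.0]
contact_force: [0.7, -0.9, -0.8]
gripper_width: 49.6
```

```bash
python3 c.py w14.png; python3 g4.py w14.png 185 115 335 310
```

```text
17.7667 [640.7 -41.4  94. ] [ 9.921e-01  1.253e-01 -5.000e-04  1.000e-04] [ 0.5 -0.5 -0.4]
scale 2.9743589743589745
```

View pics/zw14.png

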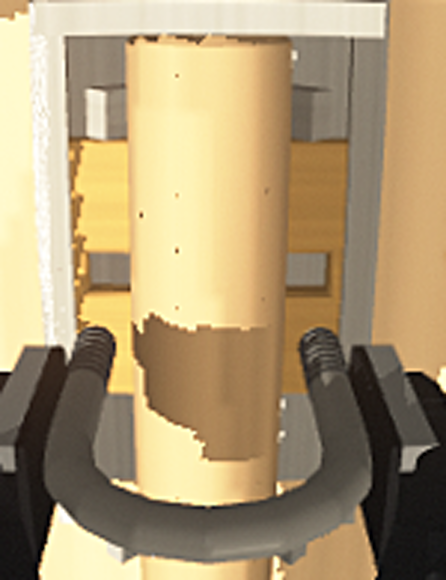

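>>> move_arm([
  [-1, 0, 0, -6, 0, 0, 0],
  [-1, 0, 0, -12, 0, 0, 0],
  [-1, 0, 0, -18, 0, 0, 0],
  [-1, 0, 0, -24, 0, 0, 0],
  [-1, 0, 0, -24, 0, 0, 0],
])

```text
clock: 18.18
position: [640.0, -42.1, 68.5]
ee_rot: [0.992, 0.125, -0.002, -0.0]
contact_force: [0.0, 0.1, -0.1]
gripper_width: 49.5
```

>>> move_arm([
  [-1, 0, 0, -1, 0, 0, 0],
  [-1, 0, 0, -2, 0, 0, 0],
])

```text
clock: 18.35
position: [641.3, -42.0, 68.4]
ee_rot: [0.992, 0.125, 0.0, 0.0]
contact_force: [0.1, 0.9, 0.7]
gripper_width: 49.7
```

```bash
python3 c.py w15.png; python3 g4.py w15.png 175 125 335 310
```

```text
18.4 [641.2 -42.   68.3] [9.922e-01 1.247e-01 1.000e-04 0.000e+00] [-0.2  0.5 -0.4]
scale 3.135135135135135
```

View pics/zw15.png

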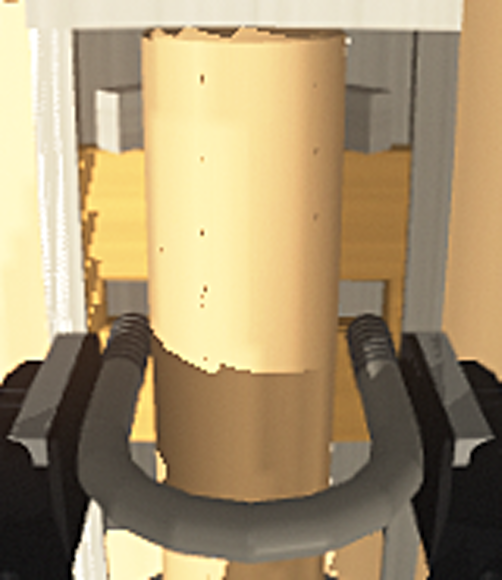

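```bash
cat > g6.py <<'E'
from h import *
p=dict(np.load('pics/w15.png.npz'));p={k:(v if v.ndim else v.item()) for k,v in p.items()}
T=np.array([641.2,-42]);a=2*np.arctan2(.1247,.9922);R=np.array([[np.cos(a),np.sin(a)],[-np.sin(a),np.cos(a)]])
for n,u,v,z in [('slot far R',370,281,38),('slot far L',130,281,38),('slot outR',388,300,38),('slot outL',103,300,38),('plate far',375,150,38),('plate near',350,440,38),('tipR far',362,315,50.4),('tipL far',130,315,50.4),('hL',148,250,66),('hR',338,250,66)]:
    X=atz(p,(175+u/3.135-.3,125+v/3.135-.3),z);print(n,X.round(1),(R@(X[:2]-T)).round(1))
for x,y,z in [(0,22,50.4),(4,22,50.4),(0,-22,50.4),(4,-22,50.4)]:
    X=T+R.T@[x,y];q=proj(p,(*X,z));print(x,y,z,((q-[175,125]+.3)*3.135).round(0))
E
python3 g6.py
```

```text
slot far R [652.2 -64.4  38. ] [  5.1 -24.5]
slot far L [640.3 -17.8  38. ] [ 5.1 23.7]
slot outR [649.1 -69.2  38. ] [  0.9 -28.3]
slot outL [634.8 -13.3  38. ] [ 0.9 29.4]
plate far [678.3 -57.7  38. ] [ 32.  -24.4]
plate near [615.7 -71.2  38. ] [-32. -22.]
tipR far [649.5 -62.1  50.4] [  3.  -21.5]
tipL far [638.6 -19.7  50.4] [ 3.  22.3]
hL [658.1 -20.6  66. ] [21.6 16.6]
hR [665.8 -51.1  66. ] [ 21.6 -14.9]
0 22 50.4 [132. 330.]
4 22 50.4 [131. 310.]
0 -22 50.4 [364. 330.]
4 -22 50.4 [365. 310.]
```

>>> move_arm([
  [-1, 0, 0, -2, 0, 0, 0],
  [-1, 0, 0, -4, 0, 0, 0],
  [-1, 0, 0, -6, 0, 0, 0],
  [-1, 0, 0, -8, 0, 0, 0],
  [-1, 0, 0, -9, 0, 0, 0],
])

```text
clock: 18.82
position: [640.9, -42.0, 58.9]
ee_rot: [0.992, 0.125, -0.0, -0.0]
contact_force: [0.5, -0.0, 0.2]
gripper_width: 49.9
```

>>> move_arm([
  [-1, 0, 0, -1, 0, 0, 0],
  [-1, 0, 0, -2, 0, 0, 0],
  [-1, 0, 0, -3, 0, 0, 0],
  [-1, 0, 0, -4, 0, 0, 0],
])

```text
clock: 19.15
position: [641.2, -41.9, 55.3]
ee_rot: [0.992, 0.125, 0.0, -0.0]
contact_force: [0.1, 0.1, -0.9]
gripper_width: 50.1
```

>>> move_arm([
  [-1, 0, 0, -1, 0, 0, 0],
  [-1, 0, 0, -2, 0, 0, 0],
  [-1, 0, 0, -3, 0, 0, 0],
])

```text
clock: 19.4
position: [641.1, -42.0, 52.2]
ee_rot: [0.992, 0.125, -0.0, 0.0]
contact_force: [0.4, 0.3, -0.9]
gripper_width: 49.8
```

>>> move_arm([
  [-1, 0, 0, -1, 0, 0, 0],
  [-1, 0, 0, -2, 0, 0, 0],
  [-1, 0, 0, -2, 0, 0, 0],
])

```text
clock: 19.65
position: [641.0, -42.0, 50.0]
ee_rot: [0.992, 0.125, -0.0, -0.0]
contact_force: [0.1, 0.1, 0.0]
gripper_width: 50.0
```

```bash
python3 c.py w16.png; python3 g4.py w16.png 165 125 345 320
```

```text
19.7 [641.  -42.   50.2] [ 9.922e-01  1.248e-01 -1.000e-04  0.000e+00] [-0.1  0.1 -0.1]
scale 2.9743589743589745
```

View pics/zw16.png

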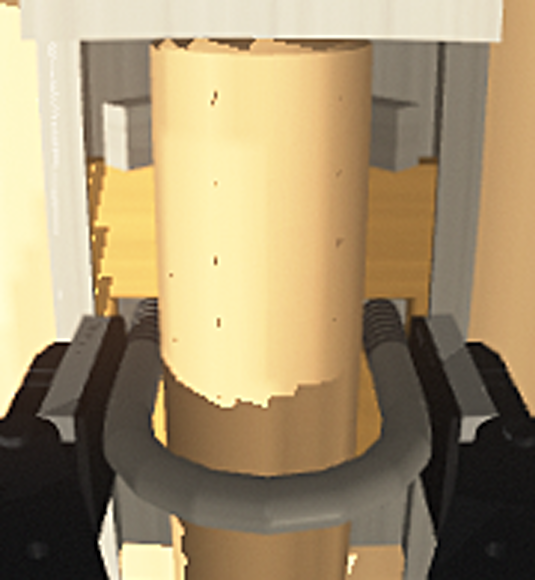

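>>> move_arm([
  [-1, 0, 0, -1, 0, 0, 0],
  [-1, 0, 0, -2, 0, 0, 0],
  [-1, 0, 0, -3, 0, 0, 0],
  [-1, 0, 0, -4, 0, 0, 0],
])

```text
clock: 20.03
position: [641.1, -41.9, 46.2]
ee_rot: [0.992, 0.125, -0.0, -0.0]
contact_force: [-0.9, -0.3, -0.7]
gripper_width: 49.5
```

>>> move_arm([
  [-1, 0, 0, -1, 0, 0, 0],
  [-1, 0, 0, -2, 0, 0, 0],
  [-1, 0, 0, -3, 0, 0, 0],
])

```text
clock: 20.28
position: [641.1, -42.0, 43.2]
ee_rot: [0.992, 0.125, -0.0, -0.0]
contact_force: [0.3, 0.4, -1.2]
gripper_width: 49.8
```

>>> move_arm([
  [-1, 0, 0, -1, 0, 0, 0],
  [-1, 0, 0, -2, 0, 0, 0],
])

```text
clock: 20.45
position: [641.1, -41.9, 41.2]
ee_rot: [0.992, 0.125, 0.0, -0.0]
contact_force: [-0.6, -0.2, -0.7]
gripper_width: 50.0
```

>>> move_arm([
  [-1, 0, 0, -0.7, 0, 0, 0],
  [-1, 0, 0, -1.4, 0, 0, 0],
])

```text
clock: 20.62
position: [641.2, -41.9, 40.3]
ee_rot: [0.992, 0.125, 0.0, 0.0]
contact_force: [-1.8, 0.5, 4.0]
gripper_width: 50.1
```

>>> move_arm([
  [-1, 0, 0, -0.7, 0, 0, 0],
  [-1, 0, 0, -1.4, 0, 0, 0],
])

```text
clock: 20.78
position: [641.4, -41.9, 40.0]
ee_rot: [0.992, 0.125, 0.0, 0.0]
contact_force: [-3.7, 1.4, 9.7]
gripper_width: 49.8
```

>>> move_arm([
  [-1, 0, 0, -0.7, 0, 0, 0],
  [-1, 0, 0, -1.5, 0, 0, 0],
  [-1, 0, 0, -1.5, 0, 0, 0],
])

```text
clock: 21.03
position: [641.6, -41.9, 39.8]
ee_rot: [0.992, 0.125, 0.001, 0.0]
contact_force: [-5.2, 1.8, 11.5]
gripper_width: 49.6
```

```bash
python3 c.py w17.png; python3 g4.py w17.png 165 125 345 320; python3 f.py s7.png
```

```text
21.0833 [641.6 -41.8  39.8] [9.921e-01 1.253e-01 8.000e-04 3.000e-04] [-5.3  2.3 11.8]
scale 2.9743589743589745
21.1333 [641.5 -41.8  39.8] [-4.5  2.1 11.1]
handle_butt [(array([235.3, 234.2]), 0.61)]
stop [(array([233.3, 230.2]), 0.74)]
```

View pics/zw17.png

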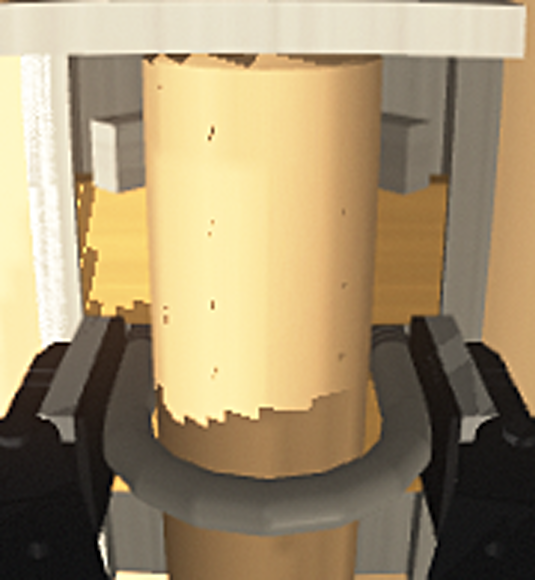

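View pics/s7.png

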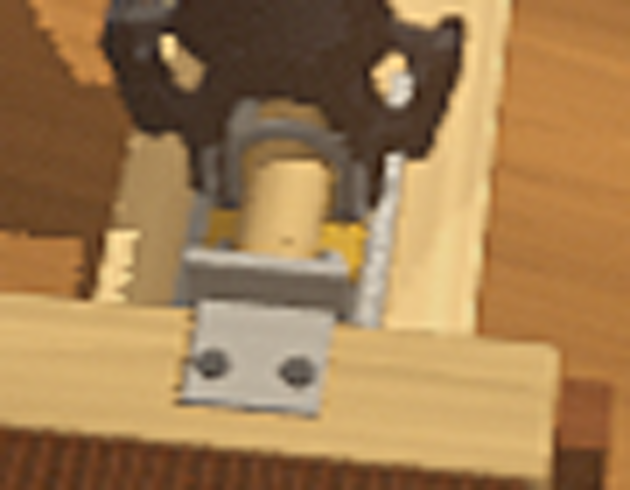

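>>> move_arm([
  [-1, 0, 0, 1, 0, 0, 0],
  [-1, 0, 0, 1.8, 0, 0, 0],
  [-1, 0, 0, 1.8, 0, 0, 0],
])

```text
clock: 21.48
position: [641.4, -41.9, 39.9]
ee_rot: [0.992, 0.125, 0.001, 0.0]
contact_force: [-3.6, 1.2, 5.8]
gripper_width: 49.9
```

>>> move_arm([
  [0.3, 0, 0, 0, 0, 0, 0],
  [0.5, 0, 0, 0, 0, 0, 0],
  [0.8, 0, 0, 0, 0, 0, 0],
  [1, 0, 0, 0, 0, 0, 0],
  [1, 0, 0, 0, 0, 0, 0],
])

```text
clock: 21.9
position: [641.0, -42.0, 38.3]
ee_rot: [0.992, 0.125, -0.0, 0.0]
contact_force: [-0.2, 0.7, 0.0]
gripper_width: 85.1
```

```bash
python3 c.py w18.png; python3 g4.py w18.png 135 125 375 320
```

```text
21.95 [641.  -42.   38.4] [ 9.922e-01  1.247e-01 -3.000e-04  0.000e+00] [-0.4 -0.6  0.1]
scale 2.9743589743589745
```

View pics/zw18.png

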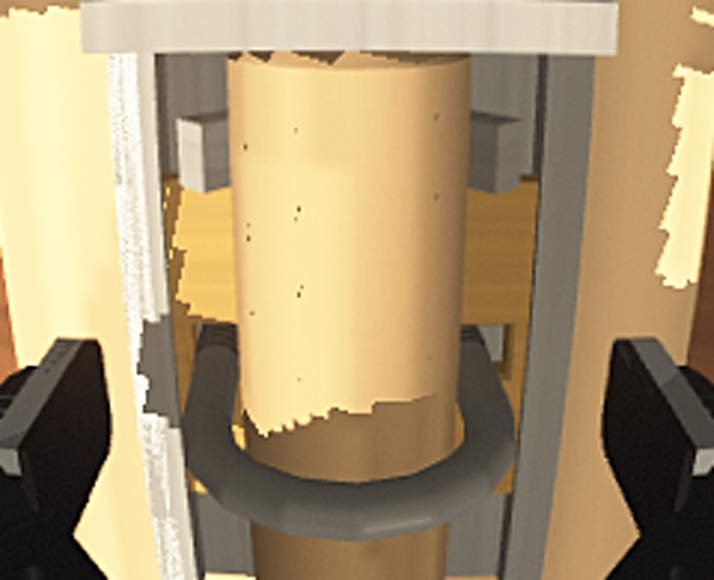

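>>> move_arm([
  [1, 0, 0, 10, 0, 0, 0],
  [1, 0, 0, 25, 0, 0, 0],
  [1, 0, 0, 50, 0, 0, 0],
  [1, 0, 0, 80, 0, 0, 0],
  [1, 0, 0, 100, 0, 0, 0],
])

```text
clock: 22.37
position: [642.2, -42.0, 142.3]
ee_rot: [0.992, 0.125, 0.002, 0.0]
contact_force: [0.7, -0.4, 0.9]
gripper_width: 85.7
```

>>> move_arm([
  [1, -40, -10, 10, 0, 0, 0],
  [1, -80, -20, 10, 0, 0, 0],
  [1, -80, -20, 10, 0, 0, 0],
  [1, -80, -20, 10, 0, 0, 0],
])

```text
clock: 22.7
position: [558.6, -62.6, 149.8]
ee_rot: [0.992, 0.125, -0.0, -0.0]
contact_force: [1.0, 0.1, 0.8]
gripper_width: 85.2
```

```bash
python3 c.py w19.png ubolt_mid; python3 g4.py w19.png 195 0 325 185; python3 - <<'E'
from h import *
p=shot('scene');a=p['frame'][170:260,180:300];cv2.imwrite('pics/s8.png',cv2.resize(a,None,fx=6,fy=6,interpolation=cv2.INTER_CUBIC))
t=shot('top')
X=[]
for n in ['ubolt_mid','handle_butt','stop','clamp']:
    A=nets.tip_of(n,p);B=nets.tip_of(n,t)
    print(n,[(l['uv'],round(l['conf'],2)) for l in A[:1]+B[:1]])
    if A and B: print(tri([ray(p,A[0]['uv']),ray(t,B[0]['uv'])]))
print(proj(p,(641,-42,56)),proj(t,(641,-42,56)))
E
```

```text
22.75 [560.9 -62.2 150.1] [9.922e-01 1.248e-01 1.000e-03 2.000e-04] [0.6 0.7 0.3]
ubolt_mid [252.5  86. ] 0.75
  sil 0.96 783 [222.  77. 289.  93.] [array([253.,  86.]), array([14., 68.]), np.float64(90.0)]
scale 3.135135135135135
ubolt_mid [([380.1, 207.5], 0.65)]
handle_butt [([235.1, 228.6], 0.58), ([254.5, 145.6], 0.96)]
(array([693.30615579, -23.41207918,  68.53934148]), [0.5625121294393323, 0.5625121294393133])
stop [([231.5, 227.5], 0.6), ([253.5, 144.1], 0.59)]
(array([697.81734526, -25.50729969,  77.48008641]), [4.965788994680179, 4.965788994680134])
clamp []
[235.90139353 214.91792966] [260.19996979 162.95619022]
```

View pics/zw19.png

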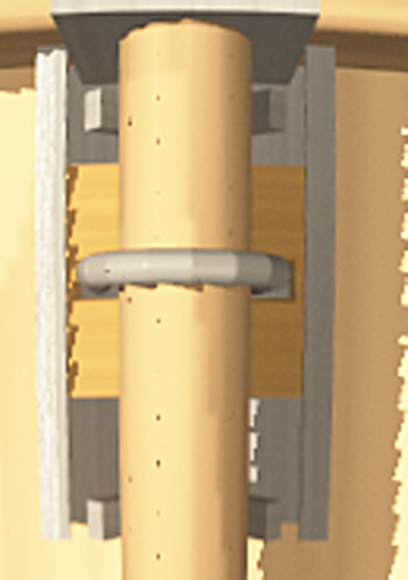

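View pics/s8.png

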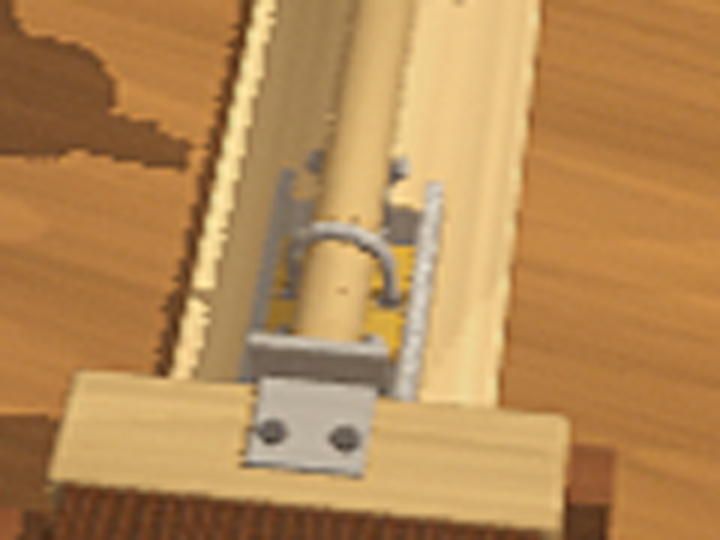

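```bash
python3 - <<'E'
from h import *
p=shot('scene')
for z in (88,92,96,100): print(z,proj(p,(641.2,-42,z)).round(1))
t=np.radians(14); 
for x in (66,68,70): print(x,proj(p,(632+x*np.cos(t),-44+x*np.sin(t),82)).round(1))
a=cv2.cvtColor(cv2.imread('pics/s6.png'),6).astype(float)
b=p['frame'][190:260,195:285]; b=cv2.cvtColor(cv2.resize(b,None,fx=7,fy=7,interpolation=cv2.INTER_CUBIC),6)
A=np.float32(a[225:270,230:335]);B=np.float32(b[225:270,230:335]);print('shift px/7',cv2.phaseCorrelate(A,B), abs(A-B).mean())
s=readout.read_state();print(s['clock'],s['contact_force'])
E
```

```text
88 [235.6 207.6]
92 [235.5 206.7]
96 [235.5 205.7]
100 [235.5 204.8]
66 [232.7 225.8]
68 [232.6 226.4]
70 [232.5 227. ]
shift px/7 ((0.07078709821806228, 0.4119717186324685), 0.9400173756320781) 1.5284656
23.4 [-0.24797012 -0.33667813  0.09024213]
```

```bash
python3 -c "
from bench import workorder;print(workorder.job_done())"
```

```text
the job is handed in; nothing more can be done
None
```

I slid the handle to the stop, put the narrow U-bolt over it through the plate slots, pressed it home, let go, and handed the job in. I finished with about 49 s of the 72 s left. The hand-in reports no verdict, so the result below rests on my own checks.

- **Handle:** It moved about 24 mm until it met the stop, at about 16 N. My first push jammed: the tool was pressing down on the handle, which pinned it in its rests. That reached 34 N downward and 28 N lengthways at the wrist. I backed off, raised the grip by about 2 mm, and it then slid freely.
- **U-bolt insertion:** I found the slots and the leg tips in the wrist camera, and the legs went in with no measurable force. The bend touched the handle at the height expected for fully home. I then pressed with up to about 12 N and released.
- **Last checks:**
  - The U-bolt looks upright and astride the handle, with both legs in the slots.
  - The top of the bend is at about 91 mm, against 92 mm expected.
  - The handle end has not moved in the scene picture since it was seated.
  - The gripper is open and about 80 mm clear of the U-bolt, with no force on it.
- **Disagreements:**
  - The final network estimate for the stop had about 5 mm of disagreement between views, so I did not rely on it.
  - In the last scene picture the network mistook the wide U-bolt for the narrow one.
  - I did not measure the wide U-bolt or the other things on the bench at the end, but nothing I did touched them.

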